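# Level the kitchen balance

## Task

Get all five goods (honey jar, timer, tin and both spice jars) standing upright on the two-pan balance so that both pans sit level: shift what is needed from the low pan to the high one, and add the spice jar that lies in the sloped wooden rest. On its way, stand that spice jar upright on the bare tabletop and let go of it, then take it afresh and put it on its pan. Set everything down without dropping it, knock nothing over, and leave the mug and the garlic where they are.

Things in the scene. Friction and masses are not known exactly. Their poses are not given: they have to be found in the camera images.
- balance: two-pan counter balance, fixed; green base 110 x 400 x 35 mm. Origin on the tabletop under its middle; its y axis runs along the row of pans, from the right pan to the left pan; x away from the robot, z up. Between the pans stands a white dial plate (46 mm wide along y, 6 mm thick, top at 118 mm) with a red needle that leans to the heavier side
- pan_left_top (a point): centre of the upper face of the left pan (+y side of the balance), a square steel tray 200 x 200 mm with a rim 8 mm high and 4 mm thick; axes as the balance. 60 mm above the tabletop when level; 130 mm from the balance's middle. The pans stay horizontal wherever the load lies
- pan_right_top (a point): the same for the right pan, 130 mm to the -y side of the balance's middle
- pan_left (a joint): height of the left pan above level, m, -0.009 to 0.009; 0 = both pans level. The pans are linked: one rises as much as the other sinks (the right pan reads the opposite). A soft spring lets the heavier pan sink about 12 mm per 100 g of difference, within a second
- honey_jar: jar with red screw lid, 60 mm diameter, 85 mm high, 430 g (within 2 %), standing on a pan in the far outer quarter. Origin at the centre of its underside, z up. It weighs as much as the timer, tin and both spice jars together.
- kitchen_timer: black round kitchen timer on a pale foot, 64 mm diameter, 54 mm high, 140 g, on the other pan's far outer quarter. Origin at the centre of its underside, z up
- tin: food tin with a red and green paper label, 57 mm diameter, 72 mm high, 150 g, standing in the near inner quarter of one of the pans. Origin at the centre of its underside, z up
- green_jar: spice jar with black cap and dark label with a green leaf, 41 mm diameter, 105 mm high (cap the top 21 mm), 70 g, standing in the near inner quarter of the pan that has not the tin. Origin at the centre of its underside, z up
- lying_jar: spice jar with dark cap and white and blue label, 41 mm diameter, 105 mm high (cap the top 21 mm), 70 g; starts lying in the rest, with its cap away from the robot and raised 25 degrees. Origin at the centre of its underside, z from the underside to the cap
- rest: sloped wooden rest for one jar, fixed, 115 x 66 mm, about 65 mm high. Origin on the tabletop; its x axis points the way the jar's cap points. A V-groove holds the jar's lowest 60 mm with a stop at its foot; the upper 40 mm stick out free. Lift the jar straight up out of it.
- mug: white mug with blue flowers, 82 mm diameter, 91 mm high, bystander. Origin under its middle
- garlic: garlic bulb, 60 mm, bystander. Origin under its middle

How it is judged:
By the outcome, as a careful person would: the job done as asked, in the order asked, and still so for the second after the job is handed in, with the robot touching nothing.
It also fails if it takes over 70 s, if anything falls off the work surface, if the arm or the gripper's body presses on something with over 40 N, if the wrist force passes 120 N, or if a joint passes its speed limit or range.

## Robot

A 7-joint arm with a two-finger parallel gripper is mounted at the origin on the work surface; the furniture and walls round the work are solid. World frame = base frame: x ahead of the robot, y to its left, z up, the work surface at z = 0. Lengths are in m, angles in rad, forces in N, time in s.
With the tool pointing down it reaches from about 0.425 to 0.95 m from the base axis. Payload 4.7 kg.
Tool frame: the origin (TCP) lies at the very end of the fingers, on their centre line; the grasp point (between the pads) lies 19 mm behind it; z points along the fingers, y is the direction in which the jaws open and shut (so a half turn about z gives the same grasp; the last joint's range is limited). The gripper opens to 87 mm and grips with 3 to 60 N. Pads are 19 mm wide; open, the fingers measure 117 mm over their backs; the gripper's body (75 mm by 190 mm) begins 51 mm behind the grasp point.
Start: joints at [1.272, 0.469, -0.049, 1.532, 0.024, 1.141, -0.082], TCP at [0.18, -0.651, 0.223] pointing down, gripper open.
Joint ranges: [-2.59, 2.59], [-0.33, 1.99], [-1.39, 1.29], [0.1, 2.45], [-1.04, 4.18], [0.21, 1.99], [-2.66, 2.66]. Speed limits (rad/s): [2.57, 2.57, 3.14, 3.14, 3.14, 3.14, 3.14].

## Interface

Orientations are given as [roll, pitch, yaw] about the fixed x, y, z axes, in that order (R = Rz(yaw) Ry(pitch) Rx(roll)).
In Python, from cell import sense, read_camera, close_job gives the robot as it stands.
- The arm moves only by the shell command python3 -m inch 'ROWS' [FORCE]. ROWS is JSON, a list of rows, each a list of 7 numbers: the shift along the world's x, y, z in m, then the turn, a rotation vector about the world's x, y, z in degrees, then the finger opening in m, from 0 to 0.087. A call has 1 to 8 rows; each row is the pose to reach, as a shift and turn from the pose commanded when the call began; what a row does not reach only later rows make up. A row lasts 1/12 s, in which the tool goes at most 41.7 mm and 7.16 degrees, less where a joint would pass 70% of its speed; a pose out of reach is approached as far as the arm can. A call with a gripper value outside its range is refused whole. The fingers move at their own pace and stop on an object; FORCE is the grip in N (left out, the last holds). Time passes only in rows, so rows that repeat a pose let the fingers close. It gives the time, the measured TCP pose, the force and the opening at its end, in the units of the state.
- sense(): the state, without advancing time (a new reading comes with each control period).
- read_camera(name): name is "scene" or "top" or "wrist"; returns a dict with "pixels" (420x560x3 uint8, red, green, blue), "range_z" (420x560 float32, m along the optical axis (not along the pixel's ray), 0 where there is no reading), "mtx" (3x3 intrinsics, pixels), "distortion" ([k1, k2, p1, p2, k3] as OpenCV has them; the pictures are not rectified), "extrinsics" (4x4, takes a point from world to camera coordinates). Camera axes: x right, y down, z forward; pixel columns grow to the right and rows downward; lengths in m; the calibration is good to about 2 mm. A picture is of the moment at which its call begins.
- close_job(): hands the job in, once; it reports no verdict.
The state is a dict: "clock": time; "joint_pos": joint angles; "qvel": joint speeds; "effort": joint torques, N m; "tcp_pos": TCP position; "orientation": TCP orientation; "contact_force": force on the tool from outside, world axes, zero at the start; "wrist_torque": the same for the moment, N m; "opening": finger opening in m.
Only numpy, scipy, OpenCV 4.12 (cv2) and the standard library are available. Lean on these libraries where they do the work, as an engineer would, in place of code of your own. Each camera call takes 0.05 s, during which the arm holds its last target.

## Working session

There is one attempt and no reset: what is moved stays moved. The work goes in short steps, Python scripts to look and compute and a shell command to move; the robot and the scene stay as the last step left them, time stands still between calls to the robot, and variables do not carry over. Pictures are saved under pics/ and viewed, and the job is handed in when it is done.

```bash
ls; mkdir -p pics; python3 - <<'E'
from cell import *
import cv2
s=sense(); print(s)
for n in ["scene","top","wrist"]:
    c=read_camera(n); cv2.imwrite(f"pics/{n}0.png",c["pixels"][:,:,::-1]); print(n,c["mtx"].round(1).tolist(),c["distortion"],c["extrinsics"].round(3).tolist())
E
```

```text
pics
{'clock': 0.0, 'joint_pos': array([ 1.27208465,  0.46943419, -0.04857142,  1.53372548,  0.02409371,
        1.1409632 , -0.08228135]), 'qvel': array([ 8.64745659e-04, -2.53205142e-04, -9.55380523e-04, -1.77941356e-03,
       -1.46475869e-03, -3.80069997e-06, -8.11657760e-04]), 'effort': array([-1.70633421e-04, -5.07982564e+01, -8.02830490e-02, -2.36157793e+01,
       -6.12390367e-02,  3.79115157e-02,  1.77646675e-04]), 'tcp_pos': array([ 0.17975707, -0.64999513,  0.22149088]), 'orientation': array([-3.13964923e+00,  7.61401325e-05,  2.69839103e-01]), 'contact_force': array([0.20428861, 0.16254286, 0.4287812 ]), 'wrist_torque': array([-0.07911439,  0.0027289 , -0.04261111]), 'opening': 0.08688602049260236}
scene [[542.8, 0.0, 275.8], [0.0, 542.8, 209.0], [0.0, 0.0, 1.0]] [-0.10841149  0.          0.          0.          0.        ] [[-0.739, -0.674, 0.001, 0.411], [-0.313, 0.343, -0.886, 0.219], [0.596, -0.655, -0.464, 1.027], [0.0, 0.0, 0.0, 1.0]]
top [[401.7, 0.0, 286.3], [0.0, 401.7, 212.1], [0.0, 0.0, 1.0]] [-0.05455843  0.          0.          0.          0.        ] [[0.022, -1.0, 0.016, 0.023], [-0.984, -0.025, -0.176, 0.521], [0.176, -0.012, -0.984, 1.034], [0.0, 0.0, 0.0, 1.0]]
wrist [[358.9, 0.0, 273.8], [0.0, 358.9, 206.9], [0.0, 0.0, 1.0]] [-0.05742564  0.          0.          0.          0.        ] [[0.268, -0.963, -0.001, -0.675], [-0.921, -0.257, 0.292, -0.036], [-0.282, -0.078, -0.956, 0.392], [0.0, 0.0, 0.0, 1.0]]
```

View pics/scene0.png

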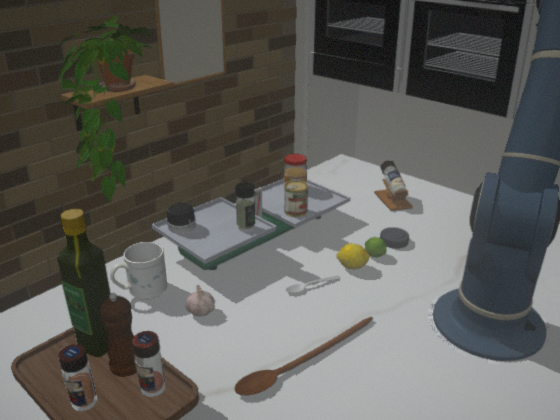

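View pics/top0.png

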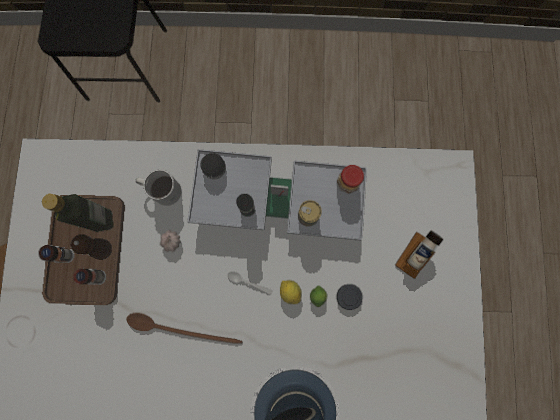

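View pics/wrist0.png

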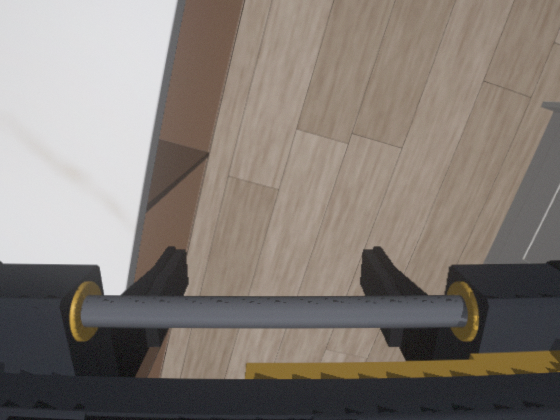

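The top view shows the honey jar (352,178) and tin (310,212) on the right pan. The timer (213,165) and green jar (246,204) are on the left pan, and the lying jar is in its rest at (420,253). So the tin and the lying jar both go to the left pan. Next I'll measure.

```bash
cat > h.py <<'E'
import numpy as np,cv2
from cell import *
def world(c):
    h,w=c["range_z"].shape
    u,v=np.meshgrid(np.arange(w),np.arange(h))
    p=cv2.undistortPoints(np.stack([u,v],-1).reshape(-1,1,2).astype(np.float64),c["mtx"],c["distortion"]).reshape(h,w,2)
    z=c["range_z"]; P=np.dstack([p[...,0]*z,p[...,1]*z,z]).astype(float)
    E=c["extrinsics"]; W=(P-E[:3,3])@E[:3,:3]
    W[z==0]=np.nan
    return W
def plane(c,uv,zh):
    p=cv2.undistortPoints(np.array(uv,float).reshape(-1,1,2),c["mtx"],c["distortion"]).reshape(-1,2)
    E=c["extrinsics"]; d=np.c_[p,np.ones(len(p))]@E[:3,:3]; o=-E[:3,:3].T@E[:3,3]
    return o+d*((zh-o[2])/d[:,2])[:,None]
def comps(m,W,area=15):
    n,l,s,cc=cv2.connectedComponentsWithStats(m.astype(np.uint8))
    for i in range(1,n):
        if s[i,4]>=area:
            P=W[l==i]; lo,hi=np.percentile(P,[2,98],axis=0)
            print(s[i].tolist(),"med",np.median(P,0).round(4),"lo",lo.round(3),"hi",hi.round(3))
E
python3 - <<'E'
from h import *
c=read_camera("top"); W=world(c)
np.savez("t0.npz",W=W,px=c["pixels"])
z=W[...,2]
print("table",np.nanmedian(z[150:350,130:480]))
for a,b in [(0.03,0.09),(0.095,0.2)]: pass
box=np.zeros(z.shape,bool); box[140:320,20:470]=1
print("pans"); comps(box&(z>0.04)&(z<0.085),W,200)
print("tall"); comps(box&(z>0.095),W)
b2=box.copy(); b2[:,:390]=0
print("rest"); comps(b2&(z>0.012),W)
for (u,v) in [(352,173),(310,209),(213,160),(246,201),(433,238)]: print((u,v),W[v,u].round(4))
m=cv2.resize(c["pixels"][130:280,130:460,::-1],None,fx=2.4,fy=2.4,interpolation=cv2.INTER_CUBIC); cv2.imwrite("pics/top_crop.png",m)
E
```

```text
table -3.1414846172875374e-05
pans
[188, 149, 84, 81, 4828] med [0.5709 0.1842 0.0686] lo [0.477 0.089 0.064] hi [0.673 0.285 0.078]
[287, 161, 80, 80, 4482] med [ 0.5531 -0.0731  0.0504] lo [ 0.458 -0.171  0.046] hi [0.655 0.024 0.061]
[406, 232, 32, 40, 575] med [ 0.4138 -0.3158  0.0669] lo [ 0.377 -0.353  0.043] hi [ 0.457 -0.29   0.084]
[88, 238, 19, 20, 220] med [0.4085 0.5233 0.0596] lo [0.387 0.514 0.041] hi [0.437 0.545 0.084]
[281, 282, 20, 21, 333] med [0.3104 0.0209 0.05  ] lo [ 0.287 -0.005  0.041] hi [0.334 0.045 0.058]
tall
[200, 153, 25, 24, 454] med [0.6263 0.2292 0.1189] lo [0.602 0.203 0.097] hi [0.656 0.258 0.125]
[338, 165, 26, 27, 508] med [ 0.598  -0.1248  0.1342] lo [ 0.574 -0.152  0.098] hi [ 0.627 -0.1    0.138]
[271, 185, 18, 7, 71] med [0.5719 0.0539 0.1149] lo [0.569 0.034 0.096] hi [0.577 0.077 0.12 ]
[42, 193, 59, 35, 1400] med [0.4852 0.5285 0.2072] lo [0.461 0.512 0.101] hi [0.519 0.56  0.279]
[236, 194, 19, 22, 317] med [0.5151 0.1353 0.1722] lo [0.5   0.118 0.104] hi [0.538 0.155 0.177]
[299, 200, 23, 24, 426] med [ 0.5099 -0.0228  0.1188] lo [ 0.484 -0.048  0.103] hi [0.537 0.003 0.124]
[432, 233, 10, 9, 43] med [ 0.4565 -0.3514  0.0973] lo [ 0.446 -0.36   0.095] hi [ 0.467 -0.34   0.1  ]
[70, 234, 26, 21, 414] med [0.4125 0.5313 0.1411] lo [0.391 0.516 0.104] hi [0.436 0.559 0.159]
[38, 245, 20, 17, 265] med [0.3901 0.6308 0.1133] lo [0.371 0.616 0.097] hi [0.41  0.654 0.118]
[74, 268, 19, 16, 246] med [0.3361 0.5348 0.1135] lo [0.319 0.52  0.096] hi [0.353 0.556 0.118]
rest
[404, 230, 39, 42, 812] med [ 0.4217 -0.3228  0.0723] lo [ 0.378 -0.36   0.035] hi [ 0.469 -0.289  0.098]
(352, 173) [ 0.6084 -0.1261  0.1376]
(310, 209) [ 0.5169 -0.0227  0.1206]
(213, 160) [0.6372 0.2265 0.1235]
(246, 201) [0.5224 0.1335 0.1737]
(433, 238) [ 0.4543 -0.3437  0.0917]
```

View pics/top_crop.png

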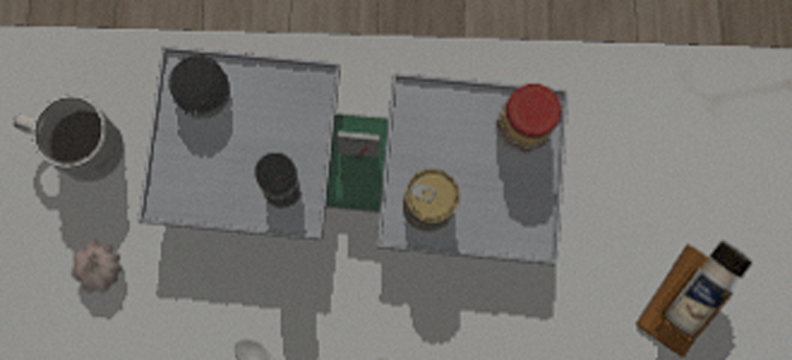

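```bash
python3 - <<'E'
from h import *
d=np.load("t0.npz");W=d["W"];z=W[...,2]
def sel(x0,x1,y0,y1,z0,z1):
    return W[(W[...,0]>x0)&(W[...,0]<x1)&(W[...,1]>y0)&(W[...,1]<y1)&(z>z0)&(z<z1)]
for n,b in dict(left=(.44,.7,.075,.3,.058,.085),right=(.44,.7,-.19,.035,.042,.067)).items():
    P=sel(*b); r=cv2.minAreaRect((P[:,:2]*1000).astype(np.float32)); print(n,r, np.median(P[:,2]))
for n,b in dict(honey=(.55,.65,-.17,-.08,.130,.15),tin=(.47,.55,-.06,.02,.117,.14),timer=(.58,.68,.18,.28,.115,.14),green=(.48,.56,.1,.17,.168,.19)).items():
    P=sel(*b); c,r=cv2.minEnclosingCircle((P[:,:2]*1000).astype(np.float32)); print(n,np.round(c,1),round(r,1),P[:,:2].mean(0).round(4),np.median(P[:,2]).round(4),len(P))
# lying jar
P=sel(.36,.49,-.39,-.26,.012,.12)
n=P[:,:2]; 
b=W[228:275,400:446].reshape(-1,3); b=b[(b[:,2]>.03)]
px=d["px"][228:275,400:446].astype(int)
img=cv2.resize(d["px"][222:282,395:450,::-1],None,fx=10,fy=10,interpolation=cv2.INTER_CUBIC); cv2.imwrite("pics/jar.png",img)
c=read_camera("scene"); Ws=world(c); np.savez("s0.npz",W=Ws,px=c["pixels"])
cv2.imwrite("pics/jar_s.png",cv2.resize(c["pixels"][145:225,360:430,::-1],None,fx=7,fy=7,interpolation=cv2.INTER_CUBIC))
E
```

```text
left ((575.1024169921875, 181.16648864746094), (212.09774780273438, 201.45431518554688), 85.71875) 0.06860149875079272
right ((556.78125, -69.06413269042969), (209.12237548828125, 201.24951171875), 85.84762573242188) 0.050398948908949276
honey [ 602.5 -127.7] 29.0 [ 0.6024 -0.1276] 0.1348 399
tin [511.2 -22.7] 28.5 [ 0.5114 -0.023 ] 0.1193 336
timer [630.8 231.5] 28.1 [0.6297 0.232 ] 0.1205 326
green [520.7 137.3] 20.0 [0.5204 0.1374] 0.1733 221
```

View pics/jar.png

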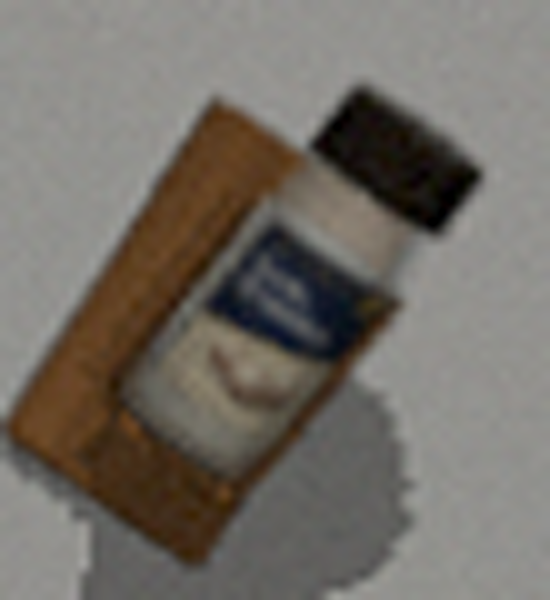

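View pics/jar_s.png

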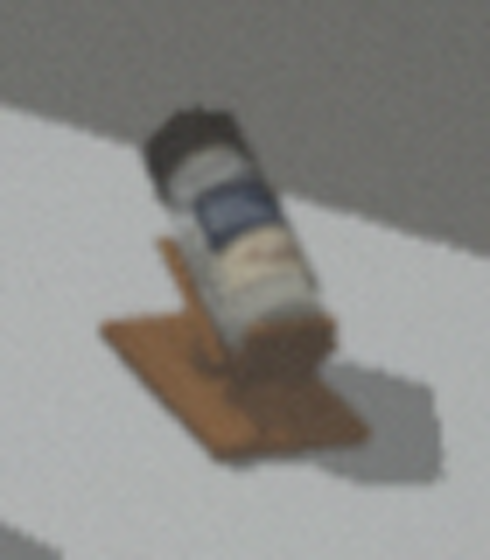

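The left pan is up at z≈69 mm and the right is down at 51 mm, as expected. Next come the jar axis and the rim outlines.

```bash
python3 - <<'E'
from h import *
from scipy.optimize import least_squares
T=np.load("t0.npz");S=np.load("s0.npz")
def pick(d):
    W=d["W"];px=d["px"].astype(int);hsv=cv2.cvtColor(d["px"],cv2.COLOR_RGB2HSV)
    m=(W[...,0]>.34)&(W[...,0]<.52)&(W[...,1]>-.42)&(W[...,1]<-.24)&(W[...,2]>.035)
    brown=(hsv[...,0]<16)&(hsv[...,1]>110)&(hsv[...,2]>50)
    return W[m&~brown],W[m&brown]
a,b=pick(T);c,e=pick(S)
# rest outline (top) direction from brown low points
for n,P in (("top",a),("scene",c),("both",np.r_[a,c])):
    def f(p):
        dr=np.array([np.cos(p[3])*np.cos(p[4]),np.sin(p[3])*np.cos(p[4]),np.sin(p[4])])
        q=P-np.array([p[0],p[1],p[2]]); r=np.linalg.norm(np.cross(q,dr),axis=1)
        return r-.0205
    # p[2] redundant along axis: fix via weak prior
    g=lambda p: np.r_[f(p),(p[0]-.42)*.1]
    s=least_squares(g,[.42,-.32,.06,-.65,np.radians(25)],loss="soft_l1",f_scale=.002)
    p=s.x;dr=np.array([np.cos(p[3])*np.cos(p[4]),np.sin(p[3])*np.cos(p[4]),np.sin(p[4])])
    t=(P-p[:3])@dr
    r=f(p); ok=abs(r)<.004
    lo,hi=np.percentile(t[ok],[1,99])
    print(n,len(P),p[:3].round(4),np.degrees(p[3:]).round(1),"rms",np.sqrt(np.mean(r[ok]**2)).round(4),ok.mean().round(2),"span",lo.round(4),hi.round(4),"ends",(p[:3]+dr*lo).round(4),(p[:3]+dr*hi).round(4))
W=T["W"];z=W[...,2]
for n,(y0,y1,za,zb) in dict(left=(.06,.3,.072,.081),right=(-.2,.045,.054,.063)).items():
    m=(W[...,0]>.44)&(W[...,0]<.7)&(W[...,1]>y0)&(W[...,1]<y1)&(z>za)&(z<zb)
    P=W[m][:,:2]*1000
    # rotate by -4.25 deg and take robust extents
    t=np.radians(4.25);R=np.array([[np.cos(t),-np.sin(t)],[np.sin(t),np.cos(t)]])
    Q=P@R.T
    lo,hi=np.percentile(Q,[2,98],axis=0);print(n,len(P),lo,hi,(lo+hi)/2@R,hi-lo)
E
```

```text
top 700 [ 0.42   -0.3271  0.0577] [-34.3  22.7] rms 0.0016 0.9 span -0.0426 0.0605 ends [ 0.3876 -0.305   0.0413] [ 0.4661 -0.3586  0.0811]
scene 591 [ 0.42   -0.3269  0.0577] [-35.2  25.4] rms 0.0019 0.81 span -0.0516 0.0571 ends [ 0.3819 -0.3     0.0355] [ 0.4622 -0.3567  0.0822]
both 1291 [ 0.42   -0.3271  0.0577] [-34.6  23.6] rms 0.0018 0.86 span -0.0495 0.0602 ends [ 0.3827 -0.3013  0.0378] [ 0.4654 -0.3584  0.0818]
left 622 [459.88829418 128.29152435] [659.54899299 328.33148339] [575.09934176 186.20378588] [199.66069881 200.03995904]
right 559 [ 460.52106713 -131.48855866] [659.71540653  67.87787285] [556.22096941 -73.22740096] [199.1943394  199.36643151]
```

Pan centres are left (575.1, 186.2) and right (556.2, -73.2), 260 mm apart with trays 200 mm square, which agrees with the given sizes. The lying jar's axis has yaw ≈ -34.6° and tilt ≈ 25°, with its foot at about (0.385, -0.303, 0.038). I'll go above the jar's free upper part.

```bash
python3 -m inch '[[0.01,0.012,0,0,0,-5,0.087],[0.04,0.046,0,0,0,-12,0.087],[0.066,0.076,0,0,0,-19,0.087],[0.09,0.104,0,0,0,-26,0.087],[0.12,0.138,0,0,0,-33,0.087],[0.145,0.168,0,0,0,-40,0.087],[0.17,0.196,0,0,0,-45,0.087],[0.195,0.225,-0.01,0,0,-50,0.087]]' 20
python3 -m inch '[[0.025,0.028,-0.01,0,0,0,0.087],[0.05,0.055,-0.02,0,0,0,0.087],[0.065,0.073,-0.03,0,0,0,0.087],[0.071,0.081,-0.033,0,0,0,0.087],[0.071,0.081,-0.033,0,0,0,0.087],[0.071,0.081,-0.033,0,0,0,0.087]]'; python3 - <<'E'
from h import *
s=sense();print(s["joint_pos"].round(3),s["contact_force"].round(2))
c=read_camera("wrist");cv2.imwrite("pics/w1.png",c["pixels"][:,:,::-1])
E
```

```text
clock: 0.92
tcp_pos: [0.3773, -0.4245, 0.2144]
orientation: [3.141, -0.004, -0.607]
contact_force: [1.0, -1.0, -0.1]
opening: 0.0869
clock: 1.42
tcp_pos: [0.4453, -0.3456, 0.1797]
orientation: [3.14, -0.0, -0.603]
contact_force: [-0.5, -0.8, -0.1]
opening: 0.0873
[ 0.61   0.331 -0.031  1.85   0.014  0.961 -1.602] [-0.5  -0.83 -0.08]
```

View pics/w1.png

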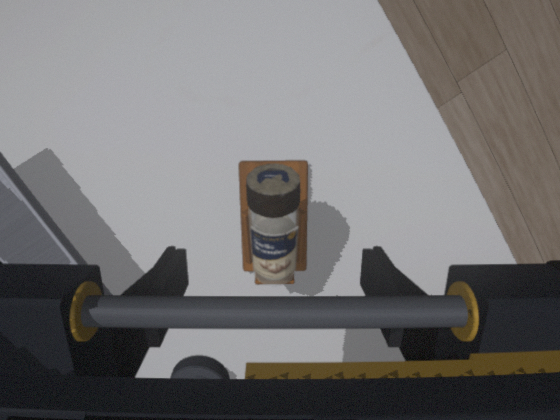

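The wrist picture shows the jar centred between the fingers (cap at (273,190), axis along the column) and parallel to the image, so I can descend.

```bash
python3 -m inch '[[0,0,-0.02,0,0,0,0.087],[0,0,-0.05,0,0,0,0.087],[0,0,-0.08,0,0,0,0.087],[0,0,-0.105,0,0,0,0.087],[0.0005,0.0005,-0.12,0,0,0,0.087],[0.0005,0.0005,-0.126,0,0,0,0.087],[0.0005,0.0005,-0.126,0,0,0,0.087],[0.0005,0.0005,-0.126,0,0,0,0.087]]'
python3 -m inch '[[0,0,0,0,0,0,0.03],[0,0,0,0,0,0,0.03],[0,0,0,0,0,0,0.03],[0,0,0,0,0,0,0.03],[0,0,0,0,0,0,0.03],[0,0,0,0,0,0,0.03],[0,0,0,0,0,0,0.03],[0,0,0,0,0,0,0.03]]' 25
```

```text
clock: 2.13
tcp_pos: [0.4462, -0.3459, 0.0545]
orientation: [3.141, -0.002, -0.605]
contact_force: [1.0, -0.0, 0.4]
opening: 0.0868
clock: 2.8
tcp_pos: [0.4467, -0.3451, 0.0539]
orientation: [3.14, -0.002, -0.602]
contact_force: [-2.3, -7.6, 3.0]
opening: 0.0414
```

Holding the jar at 41.4 mm, so I'll lift it straight up.

```bash
python3 -m inch '[[0,0,0.004,0,0,0,0.03],[0,0,0.012,0,0,0,0.03],[0,0,0.025,0,0,0,0.03],[0,0,0.045,0,0,0,0.03],[0,0,0.07,0,0,0,0.03],[0,0,0.095,0,0,0,0.03],[0,0,0.115,0,0,0,0.03],[0,0,0.12,0,0,0,0.03]]'
python3 -m inch '[[0.008,0,0,-4,-5.8,0,0.03],[0.02,0,0,-8,-11.6,0,0.03],[0.04,0,0,-12,-17.4,0,0.03],[0.06,0,0,-16,-23.2,0,0.03],[0.085,0,0,-20,-29,0,0.03],[0.11,0,0,-24,-34.8,0,0.03],[0.13,0,0,-28,-40.6,0,0.03],[0.14,0,0,-31,-45,0,0.03]]'
python3 - <<'E'
from h import *
print(sense()["joint_pos"].round(3))
c=read_camera("scene");cv2.imwrite("pics/s2.png",c["pixels"][:,:,::-1])
E
```

```text
clock: 3.47
tcp_pos: [0.4482, -0.3446, 0.1776]
orientation: [-3.141, -0.006, -0.603]
contact_force: [1.2, 0.2, 0.3]
opening: 0.0401
clock: 4.13
tcp_pos: [0.5546, -0.3526, 0.1831]
orientation: [3.103, -0.632, -0.599]
contact_force: [-0.9, -1.8, -0.1]
opening: 0.04
[ 0.556  0.272 -0.137  2.101  0.862  0.227 -2.542]
```

View pics/s2.png

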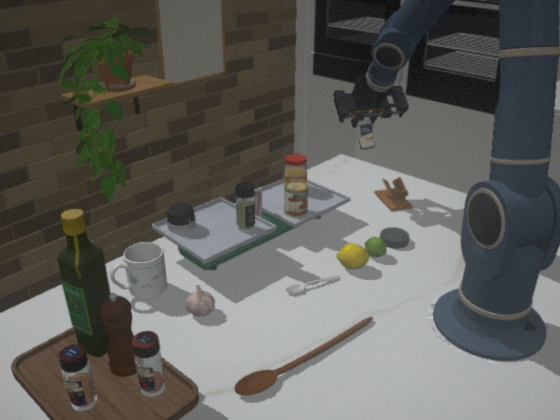

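The wrist is at its limit: q6 is 0.227 with a 0.21 minimum, and q7 is near its own limit, so the tilt stopped at about 36°. The jar hangs safely at (367,135). I'll model the arm from the state readings to find a reachable upright pose.

```bash
cat > arm.py <<'E'
import numpy as np
from scipy.spatial.transform import Rotation as R
from scipy.optimize import least_squares
LO=np.array([-2.59,-.33,-1.39,.1,-1.04,.21,-2.66]);HI=np.array([2.59,1.99,1.29,2.45,4.18,1.99,2.66])
def fk(q,g,sg):
    h,L1,L2,T,e1,e2,off=g
    A=R.from_euler('z',sg[0]*q[0]+off);p=np.array([0,0,h])
    A=A*R.from_euler('y',q[1]);A=A*R.from_euler('z',sg[1]*q[2]);p=p+A.apply([e1,0,L1])
    A=A*R.from_euler('y',q[3]);A=A*R.from_euler('z',sg[2]*q[4]);p=p+A.apply([e2,0,L2])
    A=A*R.from_euler('y',q[5]);A=A*R.from_euler('z',sg[3]*q[6]);p=p+A.apply([0,0,T])
    return p,A
E
python3 - <<'E'
from arm import *
import itertools
from cell import sense
s=sense();print(s["tcp_pos"].round(4),s["orientation"].round(3))
D=[([1.27208465,.46943419,-.04857142,1.53372548,.02409371,1.1409632,-.08228135],[.17975707,-.64999513,.22149088],[-3.1396,0,.26984]),
([.61,.331,-.031,1.85,.014,.961,-1.602],[.4453,-.3456,.1797],[3.14,0,-.603]),
(s["joint_pos"],s["tcp_pos"],s["orientation"])]
best=[]
for sg in itertools.product([1,-1],repeat=4):
    def f(x):
        o=[]
        for q,p,e in D:
            P,A=fk(q,x[:7],sg); B=A*R.from_euler('z',x[7])
            o+=list(P-p)+list(.2*(R.from_euler('xyz',e).inv()*B).as_rotvec())
        return np.r_[o,.002*(x[4:6])]
    for y0 in (0,1.57,3.1,-1.57):
        r=least_squares(f,[.36,.5,.45,.3,0,0,0,y0]);best.append((r.cost,sg,r.x))
best.sort(key=lambda b:b[0])
for b in best[:4]:print(b[0],b[1],b[2].round(3))
E
```

```text
[ 0.5616 -0.3503  0.1864] [ 3.109 -0.642 -0.595]
4.653178229546533e-05 (-1, -1, -1, -1) [ 2.350e-01  5.540e-01  4.650e-01  3.150e-01  1.000e-03 -2.000e-03
 -6.600e-02  1.509e+00]
4.653178229546538e-05 (-1, -1, -1, -1) [ 2.350e-01  5.540e-01  4.650e-01  3.150e-01  1.000e-03 -2.000e-03
 -6.600e-02  1.509e+00]
4.6531782295465615e-05 (-1, -1, -1, -1) [ 2.350e-01  5.540e-01  4.650e-01  3.150e-01  1.000e-03 -2.000e-03
 -6.600e-02  1.509e+00]
4.653178229546609e-05 (-1, -1, -1, -1) [ 2.350e-01  5.540e-01  4.650e-01  3.150e-01  1.000e-03 -2.000e-03
 -6.600e-02  1.509e+00]
```

```bash
cat >> arm.py <<'E'
G=[.235,.554,.465,.315,.001,-.002,-.066];SG=(-1,-1,-1,-1);YT=1.509
def FK(q):
    p,A=fk(q,G,SG);return p,A*R.from_euler('z',YT)
def ik(p,B,q0,reg=.003):
    m=.03
    def f(q):
        P,A=FK(q);return np.r_[(P-p)*5,(B.inv()*A).as_rotvec(),reg*(q-q0)]
    r=least_squares(f,np.clip(q0,LO+.031,HI-.031),bounds=(LO+m,HI-m));P,A=FK(r.x)
    return r.x,np.linalg.norm(P-p),np.degrees((B.inv()*A).magnitude())
ax=np.array([-.568,-.823,0]);
R0=R.from_euler('xyz',[np.pi,0,-.603])
def tilt(deg,beta=0): return R.from_euler('z',beta,degrees=True)*R.from_rotvec(ax/np.linalg.norm(ax)*np.radians(deg))*R0
E
python3 - <<'E'
from arm import *
from cell import sense
q0=sense()["joint_pos"]
rng=np.random.default_rng(0)
for jar in [(.45,-.3),(.58,-.33),(.45,-.15),(.35,-.35)]:
  for beta in range(-180,180,30):
    B=tilt(65,beta); d=B.apply([0,0,1]); p=np.array([jar[0],jar[1],.10])+.019*d
    best=None
    for k in range(8):
        s=q0 if k==0 else LO+rng.random(7)*(HI-LO)
        q,e,a=ik(p,B,s)
        if e<.004 and a<1.5: best=q;break
    if best is not None: print(jar,beta,best.round(2),round(e,4),round(a,1),k)
E
```

```text
(0.45, -0.3) -180 [ 0.53  0.99 -0.01  1.32 -0.01  1.96  1.5 ] 0.0005 0.3 4
(0.45, -0.3) -150 [ 0.51  0.98 -0.26  1.39  0.43  1.94  1.62] 0.0 0.0 1
(0.45, -0.3) -120 [0.09 0.88 0.16 1.59 0.56 1.61 2.01] 0.0 0.0 1
(0.45, -0.3) -90 [ 0.49  0.86 -0.6   1.88  1.18  1.73  1.77] 0.0 0.0 5
(0.45, -0.3) -60 [ 0.75  0.98 -1.01  2.19  1.68  1.9   1.81] 0.0 0.0 1
(0.45, -0.3) 60 [ 1.95  1.33 -1.36  2.22  0.44  0.29 -0.46] 0.0 0.0 0
(0.45, -0.3) 90 [ 1.79  1.37 -1.36  1.9   0.23  0.91 -0.06] 0.0 0.0 0
(0.45, -0.3) 120 [ 1.55  1.41 -1.36  1.61  0.27  1.45  0.12] 0.0 0.0 0
(0.45, -0.3) 150 [ 1.31  1.44 -1.36  1.4   0.37  1.89  0.31] 0.0 0.0 0
(0.58, -0.33) -120 [-0.08  1.12  0.56  1.18  0.32  1.72  2.34] 0.0 0.0 1
(0.58, -0.33) -90 [ 0.54  1.06 -0.78  1.52  1.37  1.96  1.94] 0.0 0.0 2
(0.58, -0.33) -60 [-0.09  0.77  0.18  1.88  1.3   1.07  2.08] 0.0 0.0 4
(0.58, -0.33) -30 [ 0.58  0.75 -0.58  2.19  2.1   1.3   1.99] 0.0 0.0 1
(0.58, -0.33) 0 [ 0.84  0.7  -0.54  2.35  2.84  1.05  1.92] 0.0 0.0 1
(0.58, -0.33) 30 [-0.18  1.21  1.26  2.26  3.83  1.71  0.54] 0.0 0.0 1
(0.58, -0.33) 60 [ 1.69  1.36 -1.3
[... 781 characters left out ...]
1.26  1.4  -1.36  1.67  0.3   1.59  0.2 ] 0.0 0.0 0
(0.35, -0.35) -180 [ 1.02  1.03 -0.63  1.47  0.34  1.96  1.2 ] 0.0 0.0 3
(0.35, -0.35) -150 [ 0.88  0.99 -0.64  1.58  0.66  1.96  1.44] 0.0 0.0 4
(0.35, -0.35) -120 [ 0.38  0.8  -0.09  1.8   0.76  1.56  1.86] 0.0 0.0 1
(0.35, -0.35) -90 [-0.03  0.71  0.28  2.09  0.99  1.13  1.95] 0.0 0.0 1
(0.35, -0.35) -60 [-0.09  0.64  0.3   2.4   1.63  0.95  1.64] 0.0 0.0 3
(0.35, -0.35) 60 [ 2.18  1.33 -1.36  2.19  0.27  0.51 -0.21] 0.0 0.0 0
(0.35, -0.35) 90 [ 1.97  1.37 -1.36  1.89  0.24  1.09  0.01] 0.0 0.0 0
(0.35, -0.35) 120 [ 1.72  1.41 -1.36  1.64  0.29  1.57  0.18] 0.0 0.0 0
(0.35, -0.35) 150 [ 1.49  1.43 -1.36  1.49  0.41  1.95  0.37] 0.0 0.0 0
```

```bash
python3 - <<'E'
from arm import *
from cell import sense
q=sense()["joint_pos"]
def tgt(jar,t,b):
    B=tilt(t,b); return np.array(jar)+.019*B.apply([0,0,1]),B
W=[]
def seg(a,b,n): 
    for k in range(1,n+1): W.append(np.array(a)+(np.array(b)-np.array(a))*k/n)
P0=[.54,-.34,.21,36,0]
P1=[.54,-.30,.26,0,0]
P2=[.54,-.30,.26,0,150]
P3=[.54,-.30,.26,40,240]
P4=[.56,-.32,.26,65,320]
P5=[.60,-.36,.20,65,320]
P6=[.60,-.36,.085,65,320]
seg(P0,P1,5);seg(P1,P2,12);seg(P2,P3,12);seg(P3,P4,12);seg(P4,P5,3);seg(P5,P6,4)
for i,w in enumerate(W):
    p,B=tgt(w[:3],w[3],w[4]); q1,e,a=ik(p,B,q,.003)
    print(i,w.round(2),q1.round(2),round(e,4),round(a,1),"dq",np.abs(q1-q).max().round(2)); q=q1
E
```

```text
0 [ 0.54 -0.33  0.22 28.8   0.  ] [ 0.88  0.26 -0.48  2.02  0.42  0.41 -2.08] 0.0 0.0 dq 0.47
1 [ 0.54 -0.32  0.23 21.6   0.  ] [ 0.9   0.29 -0.53  1.93  0.33  0.61 -1.99] 0.0 0.0 dq 0.2
2 [ 0.54 -0.32  0.24 14.4   0.  ] [ 0.9   0.32 -0.55  1.84  0.28  0.8  -1.96] 0.0 0.0 dq 0.19
3 [ 0.54 -0.31  0.25  7.2   0.  ] [ 0.88  0.36 -0.56  1.74  0.25  0.98 -1.94] 0.0 0.0 dq 0.18
4 [ 0.54 -0.3   0.26  0.    0.  ] [ 0.86  0.41 -0.57  1.65  0.23  1.15 -1.94] 0.0 0.0 dq 0.17
5 [ 0.54 -0.3   0.26  0.   12.5 ] [ 0.89  0.42 -0.61  1.65  0.26  1.16 -1.74] 0.0 0.0 dq 0.2
6 [ 0.54 -0.3   0.26  0.   25.  ] [ 0.92  0.43 -0.66  1.65  0.28  1.16 -1.54] 0.0 0.0 dq 0.2
7 [ 0.54 -0.3   0.26  0.   37.5 ] [ 0.96  0.44 -0.71  1.65  0.31  1.17 -1.35] 0.0 0.0 dq 0.2
8 [ 0.54 -0.3   0.26  0.   50.  ] [ 0.99  0.45 -0.76  1.65  0.33  1.17 -1.15] 0.0 0.0 dq 0.19
9 [ 0.54 -0.3   0.26  0.   62.5 ] [ 1.02  0.46 -0.82  1.65  0.36  1.18 -0.96] 0.0 0.0 dq 0.19
10 [ 0.54 -0.3   0.26  0.   75.  ] [ 1.05  0.48 -0.87  1.65  0.39  1.19 -0.77] 0.0 0.0 dq 0.19
11 [ 0.54 -0.3   0.26  0.   87.5 ] [ 1.09  0.5  -0.92  1.65  0.42  1.
[... 3187 characters left out ...]
 2.07  1.83  1.52  2.31] 0.0 0.0 dq 0.05
42 [ 5.9e-01 -3.5e-01  2.2e-01  6.5e+01  3.2e+02] [ 0.84  0.72 -1.01  2.05  1.87  1.52  2.3 ] 0.0 0.0 dq 0.05
43 [ 6.0e-01 -3.6e-01  2.0e-01  6.5e+01  3.2e+02] [ 0.83  0.77 -0.98  2.02  1.91  1.51  2.3 ] 0.0 0.0 dq 0.05
44 [ 6.0e-01 -3.6e-01  1.7e-01  6.5e+01  3.2e+02] [ 0.81  0.82 -0.95  2.03  1.95  1.53  2.25] 0.0 0.0 dq 0.05
45 [ 6.0e-01 -3.6e-01  1.4e-01  6.5e+01  3.2e+02] [ 0.79  0.87 -0.92  2.04  1.98  1.55  2.21] 0.0 0.0 dq 0.05
46 [ 6.0e-01 -3.6e-01  1.1e-01  6.5e+01  3.2e+02] [ 0.77  0.91 -0.89  2.04  2.02  1.56  2.17] 0.0 0.0 dq 0.05
47 [ 6.0e-01 -3.6e-01  8.0e-02  6.5e+01  3.2e+02] [ 0.75  0.96 -0.86  2.04  2.05  1.58  2.13] 0.0 0.0 dq 0.05
```

A feasible route exists. I untilt, yaw about +150°, then tilt sideways and finish at beta≈320. First I untilt and raise.

```bash
python3 -m inch '[[-0.002,0.004,0.006,3,4.3,0,0.03],[-0.004,0.01,0.015,6.5,9.4,0,0.03],[-0.006,0.018,0.03,10.5,15,0,0.03],[-0.008,0.026,0.045,14,20,0,0.03],[-0.01,0.034,0.055,17.5,25,0,0.03],[-0.01,0.04,0.06,21,30,0,0.03],[-0.01,0.04,0.06,21,30,0,0.03],[-0.01,0.04,0.06,21,30,0,0.03]]'; python3 -c "
from cell import sense
s=sense();print(s['joint_pos'].round(3))"
```

```text
clock: 4.85
tcp_pos: [0.5477, -0.3125, 0.2443]
orientation: [3.114, 0.003, -0.599]
contact_force: [0.1, 0.4, -0.3]
opening: 0.0401
[ 0.807  0.43  -0.511  1.593  0.25   1.189 -1.932]
```

```bash
python3 -m inch '[[0,0,0,0,0,3,0.03],[0,0,0,0,0,9,0.03],[0,0,0,0,0,16,0.03],[0,0,0,0,0,23,0.03],[0,0,0,0,0,30,0.03],[0,0,0,0,0,37,0.03],[0,0,0,0,0,44,0.03],[0,0,0,0,0,51,0.03]]'
python3 -m inch '[[0,0,0,0,0,7,0.03],[0,0,0,0,0,14,0.03],[0,0,0,0,0,21,0.03],[0,0,0,0,0,28,0.03],[0,0,0,0,0,35,0.03],[0,0,0,0,0,42,0.03],[0,0,0,0,0,49,0.03],[0,0,0,0,0,56,0.03]]'
python3 -m inch '[[0,0,0,0,0,7,0.03],[0,0,0,0,0,14,0.03],[0,0,0,0,0,21,0.03],[0,0,0,0,0,28,0.03],[0,0,0,0,0,35,0.03],[0,0,0,0,0,40,0.03],[0,0,0,0,0,43,0.03],[0,0,0,0,0,43,0.03]]'
cat > turn.py <<'E'
import sys
from arm import *
from cell import sense
s=sense();A=R.from_euler('xyz',s["orientation"])
# decompose: current pos
print(s["joint_pos"].round(3),s["tcp_pos"].round(4),"G",(s["tcp_pos"]-.019*A.apply([0,0,1])).round(4))
def go(t,b,jar):
    B=tilt(t,b);d=B.apply([0,0,1]);p=np.array(jar)+.019*d
    print("tilt",t,"beta",b,"shift",(p-s["tcp_pos"]).round(4),"rotvec",np.degrees((B*A.inv()).as_rotvec()).round(1))
E
python3 - <<'E'
from turn import *
go(0,150,[.548,-.3125,.263]);
for k in range(1,9): go(40*k/8/1.5,150+60*k/8,[.548,-.3125,.263])
E
```

```text
clock: 5.52
tcp_pos: [0.5455, -0.3116, 0.2444]
orientation: [3.112, 0.004, 0.298]
contact_force: [-0.6, -0.4, -1.5]
opening: 0.0407
clock: 6.18
tcp_pos: [0.5456, -0.3116, 0.2444]
orientation: [3.114, 0.004, 1.275]
contact_force: [1.3, -0.1, -0.2]
opening: 0.0401
clock: 6.85
tcp_pos: [0.5458, -0.3118, 0.2442]
orientation: [3.114, 0.002, 2.021]
contact_force: [-0.5, 1.1, -0.9]
opening: 0.0403
[ 1.194  0.603 -1.109  1.596  0.546  1.269  0.452] [ 0.5458 -0.3118  0.2442] G [ 0.5453 -0.3119  0.2632]
tilt 0 beta 150 shift [ 0.0022 -0.0007 -0.0002] rotvec [-0.6  1.5 -0.3]
tilt 3.3333333333333335 beta 157.5 shift [ 0.0016  0.0002 -0.0002] rotvec [2.2 3.  7.2]
tilt 6.666666666666667 beta 165.0 shift [ 0.0008  0.0009 -0.0001] rotvec [ 4.8  5.  14.7]
tilt 10.0 beta 172.5 shift [-0.0003  0.0015  0.0001] rotvec [ 7.2  7.3 22.2]
tilt 13.333333333333334 beta 180.0 shift [-0.0014  0.0017  0.0003] rotvec [ 9.3 10.  29.7]
tilt 16.666666666666668 beta 187.5 shift [-0.0027  0.0017  0.0006] rotvec [11.1 13.1 37.1]
tilt 20.0 beta 195.0 shift [-0.0039  0.0014  0.0009] rotvec [12.6 16.4 44.5]
tilt 23.333333333333332 beta 202.5 shift [-0.0052  0.0008  0.0013] rotvec [13.8 20.1 51.7]
tilt 26.666666666666668 beta 210.0 shift [-0.0063 -0.0001  0.0018] rotvec [14.5 24.  58.9]
```

```bash
python3 -m inch '[[0.002,0,0,1.5,2.5,5,0.03],[0.001,0,0,3.5,4,11,0.03],[0,0.001,0,6,6,18,0.03],[-0.001,0.002,0,8,8,24,0.03],[-0.002,0.002,0,9.5,10.5,30,0.03],[-0.003,0.002,0,11,13,36,0.03],[-0.004,0.001,0.001,12,14.5,41,0.03],[-0.004,0.001,0.001,12.6,16.4,44.5,0.03]]'
python3 - <<'E'
from turn import *
for k in range(1,9): go(20+20*k/7.,195+45*k/7.,[.548,-.3125,.263])
E
```

```text
clock: 7.52
tcp_pos: [0.5428, -0.3117, 0.2458]
orientation: [3.142, -0.35, 2.801]
contact_force: [-0.0, -0.5, -0.1]
opening: 0.0403
[ 1.049  0.84  -1.175  1.328  0.622  1.772  1.149] [ 0.5428 -0.3117  0.2458] G [ 0.5489 -0.3139  0.2636]
tilt 22.857142857142858 beta 201.42857142857142 shift [-0.002   0.0009 -0.0003] rotvec [0.8 2.7 6.4]
tilt 25.714285714285715 beta 207.85714285714286 shift [-0.003   0.0001  0.0001] rotvec [ 1.3  5.5 12.8]
tilt 28.57142857142857 beta 214.28571428571428 shift [-0.0039 -0.0008  0.0005] rotvec [ 1.5  8.4 19.2]
tilt 31.42857142857143 beta 220.71428571428572 shift [-0.0047 -0.0019  0.001 ] rotvec [ 1.4 11.4 25.6]
tilt 34.285714285714285 beta 227.14285714285714 shift [-0.0053 -0.0031  0.0015] rotvec [ 0.9 14.4 31.9]
tilt 37.14285714285714 beta 233.57142857142856 shift [-0.0057 -0.0045  0.0021] rotvec [ 0.1 17.4 38.2]
tilt 40.0 beta 240.0 shift [-0.0058 -0.0061  0.0027] rotvec [-1.  20.4 44.5]
tilt 42.85714285714286 beta 246.42857142857144 shift [-0.0058 -0.0076  0.0033] rotvec [-2.5 23.4 50.7]
```

```bash
python3 - <<'E'
from turn import *
q=s["joint_pos"]
for t,b in [(20,210),(22,225),(25,240),(30,255),(38,270),(46,285),(54,300),(60,310),(65,320)]:
    B=tilt(t,b);q,e,a=ik(np.array([.548,-.3125,.263])+.019*B.apply([0,0,1]),B,q);print(t,b,q.round(2),round(a,1))
for t,b in [(20,202),(21,210),(22,217),(23,225),(24,233),(25,240)]: go(t,b,[.548,-.3125,.263])
E
```

```text
[ 1.049  0.84  -1.175  1.328  0.622  1.772  1.149] [ 0.5428 -0.3117  0.2458] G [ 0.5489 -0.3139  0.2636]
20 210 [ 1.03  0.84 -1.21  1.39  0.72  1.78  1.33] 0.0
22 225 [ 1.    0.85 -1.24  1.41  0.81  1.82  1.53] 0.0
25 240 [ 0.98  0.86 -1.26  1.44  0.91  1.85  1.73] 0.0
30 255 [ 0.94  0.85 -1.27  1.49  1.03  1.88  1.93] 0.0
38 270 [ 0.9   0.84 -1.25  1.58  1.17  1.89  2.09] 0.0
46 285 [ 0.88  0.81 -1.25  1.71  1.33  1.86  2.22] 0.0
54 300 [ 0.89  0.77 -1.25  1.88  1.51  1.79  2.31] 0.0
60 310 [ 0.91  0.74 -1.25  2.    1.66  1.73  2.33] 0.0
65 320 [ 0.95  0.72 -1.25  2.12  1.82  1.66  2.34] 0.0
tilt 20 beta 202 shift [-0.0011  0.0006 -0.0006] rotvec [ 0.  -0.1  7. ]
tilt 21 beta 210 shift [-0.0016 -0.0003 -0.0005] rotvec [ 0.2  0.9 15. ]
tilt 22 beta 217 shift [-0.0019 -0.0011 -0.0004] rotvec [ 0.3  1.9 22. ]
tilt 23 beta 225 shift [-0.0021 -0.0022 -0.0003] rotvec [ 0.3  3.  30. ]
tilt 24 beta 233 shift [-0.0021 -0.0033 -0.0001] rotvec [ 0.1  4.  38. ]
tilt 25 beta 240 shift [-0.0021 -0.0043 -0.    ] rotvec [-0.2  5.1 44.9]
```

```bash
python3 -m inch '[[-0.001,0,0,0,0,7,0.03],[-0.002,0,0,0.2,0.9,14,0.03],[-0.002,-0.001,0,0.3,1.9,21,0.03],[-0.002,-0.002,0,0.3,3,28,0.03],[-0.002,-0.003,0,0.1,4,35,0.03],[-0.002,-0.004,0,0,5,41,0.03],[-0.002,-0.004,0,-0.2,5.1,44.9,0.03],[-0.002,-0.004,0,-0.2,5.1,44.9,0.03]]'
python3 - <<'E'
from turn import *
for t,b in [(28,246),(32,252),(36,258),(40,264),(43,270),(45,276),(47,282)]: go(t,b,[.548,-.3125,.263])
E
```

```text
clock: 8.18
tcp_pos: [0.541, -0.3133, 0.2464]
orientation: [3.14, -0.436, -2.695]
contact_force: [0.5, 0.8, 0.2]
opening: 0.0403
[ 0.981  0.86  -1.259  1.404  0.895  1.878  1.766] [ 0.541  -0.3133  0.2464] G [ 0.5483 -0.3099  0.2636]
tilt 28 beta 246 shift [-0.0006 -0.0038 -0.0002] rotvec [-1.5  2.6  5.9]
tilt 32 beta 252 shift [-0.001  -0.0053  0.0005] rotvec [-3.7  6.  11.9]
tilt 36 beta 258 shift [-0.0011 -0.0068  0.0012] rotvec [-6.3  9.1 17.8]
tilt 40 beta 264 shift [-0.001  -0.0084  0.002 ] rotvec [-9.2 12.  23.8]
tilt 43 beta 270 shift [-0.0004 -0.0098  0.0027] rotvec [-11.9  13.8  29.7]
tilt 45 beta 276 shift [ 0.0006 -0.011   0.0032] rotvec [-14.   14.8  35.5]
tilt 47 beta 282 shift [ 0.0016 -0.012   0.0036] rotvec [-16.3  15.5  41.4]
```

```bash
python3 -m inch '[[-0.001,-0.004,0,-1.5,2.6,5.9,0.03],[-0.001,-0.005,0,-3.7,6,11.9,0.03],[-0.001,-0.007,0.001,-6.3,9.1,17.8,0.03],[-0.001,-0.008,0.002,-9.2,12,23.8,0.03],[0,-0.01,0.003,-11.9,13.8,29.7,0.03],[0.001,-0.011,0.003,-14,14.8,35.5,0.03],[0.002,-0.012,0.004,-16.3,15.5,41.4,0.03],[0.002,-0.012,0.004,-16.3,15.5,41.4,0.03]]'
python3 - <<'E'
from turn import *
for t,b in [(49,287),(51.5,293),(54,299),(57,304),(60,310),(63,316),(65,320)]: go(t,b,[.56,-.325,.25])
E
```

```text
clock: 8.85
tcp_pos: [0.5421, -0.3254, 0.2502]
orientation: [3.139, -0.821, -1.962]
contact_force: [0.9, 0.4, -0.3]
opening: 0.0401
[ 0.843  0.785 -1.17   1.652  1.268  1.885  2.248] [ 0.5421 -0.3254  0.2502] G [ 0.5474 -0.3125  0.2632]
tilt 49 beta 287 shift [ 0.0136 -0.0133 -0.0127] rotvec [-1.9  0.6  4.9]
tilt 51.5 beta 293 shift [ 0.0149 -0.0142 -0.0121] rotvec [-4.3  1.3 10.9]
tilt 54 beta 299 shift [ 0.0164 -0.0149 -0.0114] rotvec [-6.8  1.7 16.9]
tilt 57 beta 304 shift [ 0.0178 -0.0156 -0.0106] rotvec [-9.8  2.  21.9]
tilt 60 beta 310 shift [ 0.0195 -0.016  -0.0097] rotvec [-13.    1.9  27.8]
tilt 63 beta 316 shift [ 0.0213 -0.0162 -0.0089] rotvec [-16.1   1.5  33.7]
tilt 65 beta 320 shift [ 0.0225 -0.0162 -0.0083] rotvec [-18.3   1.1  37.6]
```

```bash
python3 -m inch '[[0.003,-0.003,-0.002,-1.9,0.6,4.9,0.03],[0.006,-0.006,-0.004,-4.3,1.3,10.9,0.03],[0.01,-0.009,-0.006,-6.8,1.7,16.9,0.03],[0.014,-0.012,-0.008,-9.8,2,21.9,0.03],[0.018,-0.015,-0.008,-13,1.9,27.8,0.03],[0.021,-0.016,-0.008,-16.1,1.5,33.7,0.03],[0.0225,-0.016,-0.008,-18.3,1.1,37.6,0.03],[0.0225,-0.016,-0.008,-18.3,1.1,37.6,0.03]]'
python3 - <<'E'
from turn import *
import cv2
from cell import read_camera
from h import world
go(65,320,[.60,-.36,.15])
for n in("scene","top"):
    c=read_camera(n);np.savez(n+"3.npz",W=world(c),px=c["pixels"]);cv2.imwrite(f"pics/{n}3.png",c["pixels"][:,:,::-1])
c=np.load("scene3.npz")["px"][70:210,300:420,::-1];cv2.imwrite("pics/sc3.png",cv2.resize(c,None,fx=4,fy=4,interpolation=cv2.INTER_CUBIC))
E
```

```text
clock: 9.52
tcp_pos: [0.5629, -0.3449, 0.241]
orientation: [3.141, -1.133, -1.309]
contact_force: [-1.2, 0.1, -1.4]
opening: 0.0399
[ 0.912  0.709 -1.156  2.061  1.789  1.635  2.392] [ 0.5629 -0.3449  0.241 ] G [ 0.5584 -0.3282  0.2491]
tilt 65 beta 320 shift [ 0.0417 -0.0317 -0.0991] rotvec [-0.1  0.   0.5]
```

View pics/sc3.png

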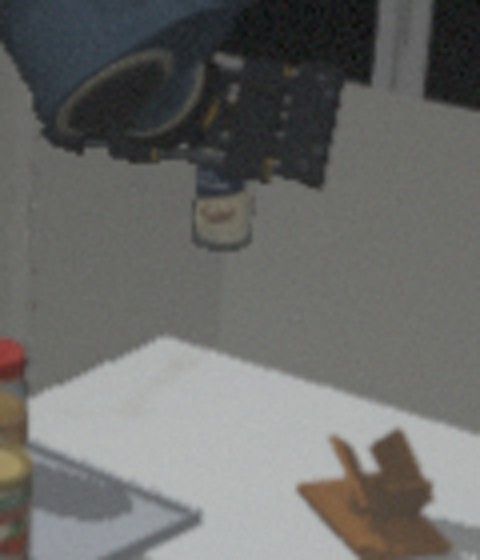

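View pics/top3.png

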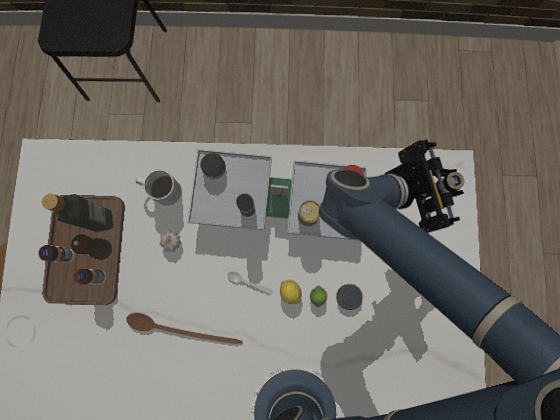

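The jar hangs upright (scene crop (222,215)), but the wrist knuckle is close over the pans (top view (350,185)). I'll turn on to beta≈345 to clear them and check the IK first.

```bash
python3 - <<'E'
from turn import *
T=np.load("t0.npz")["W"]; z=T[...,2]; m=abs(z)<.006; m[:,:400]=0; r=[np.nanmin(T[v][m[v]][:,1]) for v in (165,200,230)]; print("edge y",np.round(r,3))
m=abs(z)<.006;print("edge x",[round(float(np.nanmax(T[:,u][m[:,u]][:,0])),3) for u in (380,420,450)])
q=s["joint_pos"]
for j,b in [((.565,-.335,.25),327),((.575,-.34,.25),335),((.585,-.345,.25),340),((.59,-.35,.25),345),((.6,-.36,.2),345),((.6,-.36,.15),345),((.6,-.36,.1),345),((.6,-.36,.08),345)]:
    B=tilt(65,b);q,e,a=ik(np.array(j)+.019*B.apply([0,0,1]),B,q);print(b,q.round(2),round(a,1),round(e,4))
go(65,327,(.565,-.335,.25));go(65,335,(.575,-.34,.25));go(65,340,(.585,-.345,.25));go(65,345,(.59,-.35,.25));go(65,345,(.6,-.36,.2))
E
```

```text
[ 0.911  0.71  -1.158  2.054  1.788  1.637  2.393] [ 0.5654 -0.3449  0.243 ] G [ 0.561  -0.3283  0.251 ]
edge y [-0.508 -0.509 -0.508]
edge x [0.729, 0.728, 0.731]
327 [ 1.01  0.7  -1.21  2.15  1.93  1.5   2.38] 0.0 0.0
335 [ 1.09  0.69 -1.24  2.19  2.04  1.38  2.44] 0.0 0.0
340 [ 1.15  0.7  -1.25  2.2   2.11  1.29  2.48] 0.0 0.0
345 [ 1.21  0.7  -1.27  2.21  2.19  1.2   2.51] 0.0 0.0
345 [ 1.15  0.81 -1.19  2.21  2.3   1.26  2.46] 0.0 0.0
345 [ 1.1   0.9  -1.12  2.23  2.39  1.33  2.4 ] 0.0 0.0
345 [ 1.06  1.   -1.04  2.23  2.49  1.39  2.36] 0.0 0.0
345 [ 1.05  1.04 -1.02  2.23  2.52  1.42  2.34] 0.0 0.0
tilt 65 beta 327 shift [ 0.0061 -0.006  -0.001 ] rotvec [-0.2  0.2  7.6]
tilt 65 beta 335 shift [ 0.0183 -0.01   -0.001 ] rotvec [-0.2  0.2 15.6]
tilt 65 beta 340 shift [ 0.0295 -0.0142 -0.001 ] rotvec [-0.2  0.2 20.6]
tilt 65 beta 345 shift [ 0.0357 -0.0182 -0.001 ] rotvec [-0.2  0.2 25.6]
tilt 65 beta 345 shift [ 0.0457 -0.0282 -0.051 ] rotvec [-0.2  0.2 25.6]
```

```bash
python3 -m inch '[[0.005,-0.004,-0.001,0,0,5,0.03],[0.01,-0.007,-0.002,0,0,10,0.03],[0.018,-0.011,-0.003,0,0,15,0.03],[0.028,-0.015,-0.006,0,0,20,0.03],[0.036,-0.02,-0.012,-0.2,0.2,25,0.03],[0.042,-0.025,-0.025,-0.2,0.2,25.6,0.03],[0.046,-0.028,-0.045,-0.2,0.2,25.6,0.03],[0.046,-0.028,-0.05,-0.2,0.2,25.6,0.03]]'
python3 - <<'E'
from turn import *
import cv2
from h import world,read_camera
go(65,345,(.6,-.36,.1))
a=s["tcp_pos"]
Q=[]
for n in("scene","top"):
    c=read_camera(n);W=world(c);cv2.imwrite(f"pics/{n}4.png",c["pixels"][:,:,::-1])
    m=(np.hypot(W[...,0]-.6,W[...,1]+.36)<.035)&(W[...,2]>.03)&(W[...,2]<.3)
    P=W[m]; print(n,len(P),np.percentile(P[:,2],[1,5,50,99]).round(4)); 
    for z0 in np.arange(.09,.19,.015):
        L=P[(P[:,2]>z0)&(P[:,2]<z0+.015)]
        if len(L)>5: print(z0.round(3),len(L),L.mean(0).round(4),L.min(0).round(3),L.max(0).round(3))
E
```

```text
clock: 10.28
tcp_pos: [0.6117, -0.3749, 0.1906]
orientation: [3.141, -1.132, -0.868]
contact_force: [-0.4, 0.2, 0.1]
opening: 0.0404
[ 1.129  0.78  -1.153  2.172  2.239  1.259  2.512] [ 0.6117 -0.3749  0.1906] G [ 0.6006 -0.3617  0.1987]
tilt 65 beta 345 shift [-0.0005  0.0017 -0.0986] rotvec [-0.1 -0.1  0.2]
scene 268 [0.1207 0.1237 0.1487 0.1855]
0.12 65 [ 0.5902 -0.3459  0.1278] [ 0.576 -0.372  0.121] [ 0.615 -0.334  0.135]
0.135 71 [ 0.5892 -0.3459  0.1421] [ 0.576 -0.367  0.135] [ 0.615 -0.334  0.15 ]
0.15 72 [ 0.5886 -0.3458  0.1574] [ 0.574 -0.368  0.15 ] [ 0.612 -0.335  0.165]
0.165 54 [ 0.5881 -0.3455  0.1708] [ 0.576 -0.367  0.165] [ 0.609 -0.334  0.178]
top 467 [0.167  0.1783 0.2193 0.2256]
0.165 27 [ 0.5888 -0.3459  0.1746] [ 0.578 -0.362  0.166] [ 0.606 -0.336  0.18 ]
0.18 30 [ 0.5884 -0.3459  0.1866] [ 0.579 -0.369  0.18 ] [ 0.609 -0.337  0.194]
```

View pics/scene4.png

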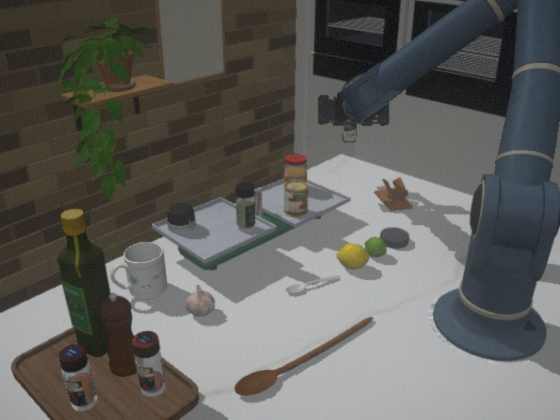

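```bash
python3 - <<'E'
from arm import *
from h import world,read_camera
Q=[]
for n,z0 in(("scene",.122),("top",.168)):
    for k in range(2):
        W=world(read_camera(n));m=(np.hypot(W[...,0]-.6,W[...,1]+.36)<.035)&(W[...,2]>z0)&(W[...,2]<.18)
        Q.append(W[m])
for P in (np.r_[Q[0],Q[1]],np.vstack(Q)):
    def f(p):
        d=np.array([p[2],p[3],1]);d/=np.linalg.norm(d);return np.linalg.norm(np.cross(P-[p[0],p[1],.15],d),axis=1)-.0205
    r=least_squares(f,[.6,-.36,0,0],loss="soft_l1",f_scale=.0015);print(len(P),r.x[:2].round(4),np.degrees(r.x[2:]).round(2),np.sqrt(np.mean(r.fun**2)))
E
```

```text
532 [ 0.5994 -0.3565] [ 1.27 -0.36] 0.0027035320772462964
569 [ 0.5995 -0.3565] [ 1.68 -0.03] 0.0026218619904684005
```

The jar is upright within about 2°, with its foot at z≈0.120. I'll lower it to just above the table, then feel for contact.

```bash
python3 -m inch '[[0,0,-0.01,0,0,0,0.03],[0,0.001,-0.03,0,0,0,0.03],[0,0.001,-0.05,0,0,0,0.03],[0,0.001,-0.07,0,0,0,0.03],[0,0.001,-0.09,0,0,0,0.03],[0,0.001,-0.105,0,0,0,0.03],[0,0.001,-0.112,0,0,0,0.03],[0,0.001,-0.113,0,0,0,0.03]]'
python3 -m inch '[[0,0,-0.001,0,0,0,0.03],[0,0,-0.002,0,0,0,0.03],[0,0,-0.003,0,0,0,0.03],[0,0,-0.004,0,0,0,0.03]]'
```

```text
clock: 11.25
tcp_pos: [0.6115, -0.3705, 0.0778]
orientation: [3.134, -1.132, -0.855]
contact_force: [-0.9, 0.6, -0.7]
opening: 0.0402
clock: 11.58
tcp_pos: [0.6122, -0.371, 0.077]
orientation: [3.137, -1.136, -0.858]
contact_force: [-0.4, -0.5, -0.1]
opening: 0.0403
```

```bash
python3 - <<'E'
from h import *
s=sense();print(s["contact_force"],s["tcp_pos"],s["joint_pos"].round(2))
W=world(read_camera("scene"));m=(np.hypot(W[...,0]-.6,W[...,1]+.36)<.035)&(W[...,2]>.002)&(W[...,2]<.07)
P=W[m];print(len(P),np.percentile(P[:,2],[1,5,50,99]).round(4))
c=read_camera("scene");cv2.imwrite("pics/sc5.png",cv2.resize(c["pixels"][90:200,300:420,::-1],None,fx=5,fy=5,interpolation=cv2.INTER_CUBIC))
E
```

```text
[-0.41571316 -0.51970972 -0.11665841] [ 0.61218586 -0.37098674  0.07695795] [ 1.03  1.   -1.01  2.2   2.45  1.41  2.39]
219 [0.0041 0.0088 0.0319 0.0587]
```

View pics/sc5.png

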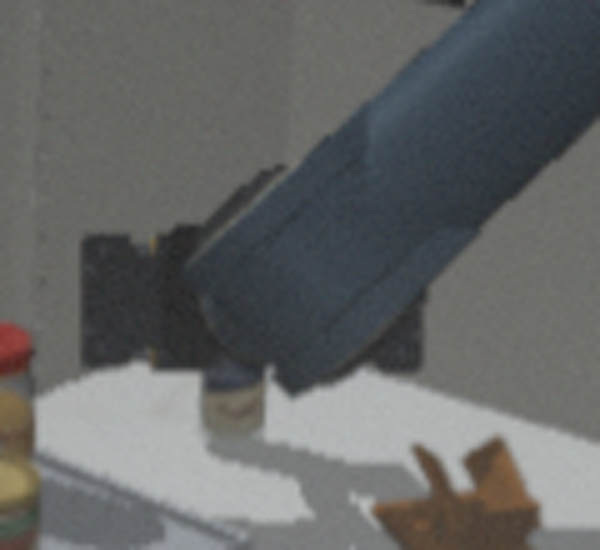

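```bash
python3 -m inch '[[0,0,-0.001,0,0,0,0.03],[0,0,-0.002,0,0,0,0.03],[0,0,-0.003,0,0,0,0.03],[0,0,-0.004,0,0,0,0.03],[0,0,-0.004,0,0,0,0.03]]'
python3 -m inch '[[0,0,-0.0005,0,0,0,0.03],[0,0,-0.001,0,0,0,0.03],[0,0,-0.001,0,0,0,0.03]]'
```

```text
clock: 12.1
tcp_pos: [0.6121, -0.3709, 0.0723]
orientation: [3.136, -1.136, -0.856]
contact_force: [-0.0, -0.6, 1.4]
opening: 0.0403
clock: 12.35
tcp_pos: [0.6123, -0.3712, 0.0723]
orientation: [3.136, -1.138, -0.857]
contact_force: [-3.1, 0.5, 6.1]
opening: 0.0402
```

Contact is felt at TCP z≈0.072. I'll ease off and open slowly.

```bash
python3 -m inch '[[0,0,0.0005,0,0,0,0.03],[0,0,0.0007,0,0,0,0.044],[0,0,0.0007,0,0,0,0.048],[0,0,0.0007,0,0,0,0.052],[0,0,0.0007,0,0,0,0.058],[0,0,0.0007,0,0,0,0.066],[0,0,0.0007,0,0,0,0.07],[0,0,0.0007,0,0,0,0.07]]'
python3 - <<'E'
from turn import *
from h import *
d=A.apply([0,0,1]);print("dir",d.round(3),"back 0.1",(-.1*d).round(4))
q=s["joint_pos"];p=s["tcp_pos"]
for t in(.04,.08,.12): 
    q,e,a=ik(p-d*t,A,q);print(q.round(2),e.round(4),round(a,1))
W=world(read_camera("scene"));m=(np.hypot(W[...,0]-.6,W[...,1]+.36)<.035)&(W[...,2]>.003)&(W[...,2]<.05)
for z0 in (.005,.02,.035):
    L=W[m&(W[...,2]>z0)&(W[...,2]<z0+.015)];print(len(L),L.mean(0).round(4))
E
```

```text
clock: 13.02
tcp_pos: [0.6119, -0.3707, 0.0713]
orientation: [3.136, -1.134, -0.856]
contact_force: [0.3, -0.2, -0.4]
opening: 0.0668
[ 1.023  1.006 -1.     2.197  2.458  1.415  2.382] [ 0.6119 -0.3707  0.0713] G [ 0.6007 -0.3576  0.0793]
dir [ 0.59  -0.688 -0.423] back 0.1 [-0.059   0.0688  0.0423]
[ 1.03  1.   -1.04  2.3   2.47  1.47  2.3 ] 0.0 0.0
[ 1.01  0.96 -1.08  2.37  2.41  1.52  2.27] 0.0 0.0
[ 1.08  1.17 -1.36  2.42  2.39  1.79  2.46] 0.0024 0.8
65 [ 0.5894 -0.342   0.0128]
57 [ 0.5888 -0.3417  0.0274]
67 [ 0.5872 -0.3414  0.0423]
```

```bash
python3 -m inch '[[-0.003,0.0034,0.002,0,0,0,0.07],[-0.009,0.0105,0.006,0,0,0,0.075],[-0.016,0.0185,0.0115,0,0,0,0.08],[-0.023,0.027,0.0165,0,0,0,0.08],[-0.03,0.035,0.022,0,0,0,0.08],[-0.036,0.042,0.03,0,0,0,0.08],[-0.038,0.044,0.045,0,0,0,0.08],[-0.038,0.044,0.065,0,0,0,0.08]]'
python3 - <<'E'
from turn import *
from h import *
for n in("scene","top"):
    c=read_camera(n);W=world(c);m=(np.hypot(W[...,0]-.6,W[...,1]+.36)<.04)&(W[...,2]>.002)&(W[...,2]<.11)
    P=W[m];print(n,len(P),np.percentile(P[:,2],[1,99]).round(4))
    cv2.imwrite(f"pics/{n}6.png",c["pixels"][:,:,::-1])
q=s["joint_pos"]
for t,b,j in [(65,345,(.56,-.33,.25)),(65,335,(.55,-.32,.25)),(62,320,(.55,-.32,.25)),(50,300,(.55,-.32,.25)),(38,270,(.55,-.32,.25)),(25,245,(.55,-.32,.25)),(10,220,(.55,-.32,.25)),(0,200,(.58,-.35,.25))]:
    B=tilt(t,b);q,e,a=ik(np.array(j)+.019*B.apply([0,0,1]),B,q);print(t,b,q.round(2),round(a,1),round(e,4))
E
```

```text
clock: 13.73
tcp_pos: [0.5728, -0.3248, 0.1359]
orientation: [3.133, -1.132, -0.851]
contact_force: [0.8, -1.1, -0.1]
opening: 0.08
[ 1.043  0.867 -1.126  2.307  2.297  1.444  2.377] [ 0.5728 -0.3248  0.1359] G [ 0.5616 -0.3118  0.144 ]
scene 408 [0.0026 0.0962]
top 405 [0.0022 0.1077]
65 345 [ 1.25  0.7  -1.34  2.29  2.17  1.25  2.49] 0.0 0.0
65 335 [ 1.11  0.69 -1.3   2.25  2.02  1.43  2.41] 0.0 0.0
62 320 [ 0.97  0.72 -1.25  2.11  1.8   1.61  2.36] 0.0 0.0
50 300 [ 0.93  0.78 -1.27  1.87  1.49  1.73  2.33] 0.0 0.0
38 270 [ 0.9   0.85 -1.23  1.58  1.18  1.87  2.1 ] 0.0 0.0
25 245 [ 0.98  0.86 -1.25  1.47  0.95  1.82  1.81] 0.0 0.0
10 220 [ 1.14  0.81 -1.29  1.51  0.78  1.58  1.47] 0.0 0.0
0 200 [ 1.19  0.79 -1.26  1.51  0.76  1.39  1.2 ] 0.0 0.0
```

View pics/scene6.png

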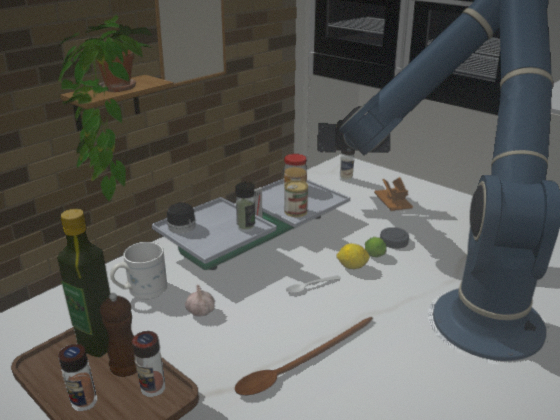

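The jar stands free at (347,165). Next I raise the tool and unwind the tilt.

```bash
python3 -m inch '[[0,0,0.02,0,0,0,0.087],[-0.003,0.003,0.05,0,0,-2,0.087],[-0.006,0.005,0.08,0,0,-5,0.087],[-0.01,0.007,0.1,0,0,-10,0.087],[-0.015,0.008,0.11,0,0,-16,0.087],[-0.015,0.008,0.11,0,0,-22,0.087],[-0.015,0.008,0.11,0,0,-26,0.087],[-0.015,0.008,0.11,0,0,-26,0.087]]'
python3 - <<'E'
from turn import *
for t,b in [(60,314),(56,308),(52,302),(48,296),(44,290),(41,283),(38,276),(38,270)]: go(t,b,(.55,-.32,.26))
E
```

```text
clock: 14.5
tcp_pos: [0.5611, -0.317, 0.247]
orientation: [-3.141, -1.134, -1.315]
contact_force: [1.4, 0.6, 0.6]
opening: 0.0869
[ 0.878  0.715 -1.192  2.066  1.755  1.697  2.373] [ 0.5611 -0.317   0.247 ] G [ 0.5567 -0.3003  0.255 ]
tilt 60 beta 314 shift [-0.0084 -0.0193  0.0035] rotvec [ 4.9  1.1 -5.3]
tilt 56 beta 308 shift [-0.0101 -0.0188  0.0024] rotvec [  8.9   1.5 -11.3]
tilt 52 beta 302 shift [-0.0118 -0.018   0.0013] rotvec [ 13.    1.4 -17.2]
tilt 48 beta 296 shift [-0.0132 -0.017   0.0003] rotvec [ 17.1   1.  -23.1]
tilt 44 beta 290 shift [-0.0144 -0.0158 -0.0007] rotvec [ 21.2   0.1 -28.9]
tilt 41 beta 283 shift [-0.0157 -0.0146 -0.0013] rotvec [ 24.4  -1.4 -35.7]
tilt 38 beta 276 shift [-0.0167 -0.0133 -0.002 ] rotvec [ 27.4  -3.3 -42.5]
tilt 38 beta 270 shift [-0.0177 -0.0127 -0.002 ] rotvec [ 27.4  -4.8 -48.3]
```

```bash
python3 -m inch '[[-0.004,-0.006,0.002,4.9,1.1,-5.3,0.087],[-0.008,-0.012,0.002,8.9,1.5,-11.3,0.087],[-0.012,-0.016,0.001,13,1.4,-17.2,0.087],[-0.013,-0.017,0,17.1,1,-23.1,0.087],[-0.014,-0.016,0,21.2,0.1,-28.9,0.087],[-0.016,-0.015,0,24.4,-1.4,-35.7,0.087],[-0.017,-0.013,0,27.4,-3.3,-42.5,0.087],[-0.018,-0.013,0,27.4,-4.8,-48.3,0.087]]'
python3 - <<'E'
from turn import *
for t,b in [(33,266),(28,261),(24,256),(20,250),(16,244),(12,238),(8,232),(4,226)]: go(t,b,(.55,-.32,.26))
E
```

```text
clock: 15.17
tcp_pos: [0.5399, -0.3327, 0.2468]
orientation: [3.14, -0.663, -2.178]
contact_force: [-0.5, -0.6, 0.1]
opening: 0.0867
[ 0.903  0.815 -1.202  1.539  1.134  1.887  2.162] [ 0.5399 -0.3327  0.2468] G [ 0.5466 -0.3231  0.2618]
tilt 33 beta 266 shift [ 0.0037  0.0046 -0.0027] rotvec [ 3.9 -3.  -3.7]
tilt 28 beta 261 shift [ 0.004   0.0062 -0.0036] rotvec [ 7.7 -6.4 -8.7]
tilt 24 beta 256 shift [ 0.0043  0.0076 -0.0041] rotvec [ 10.4  -9.4 -13.7]
tilt 20 beta 250 shift [ 0.0048  0.0089 -0.0046] rotvec [ 12.8 -12.7 -19.6]
tilt 16 beta 244 shift [ 0.0056  0.0101 -0.005 ] rotvec [ 14.8 -16.4 -25.4]
tilt 12 beta 238 shift [ 0.0065  0.0111 -0.0054] rotvec [ 16.6 -20.4 -31.2]
tilt 8 beta 232 shift [ 0.0076  0.0119 -0.0056] rotvec [ 18.  -24.6 -36.9]
tilt 4 beta 226 shift [ 0.0088  0.0124 -0.0057] rotvec [ 19.  -29.1 -42.4]
```

```bash
python3 -m inch '[[0.004,0.005,-0.003,3.9,-3,-3.7,0.087],[0.004,0.006,-0.003,7.7,-6.4,-8.7,0.087],[0.004,0.007,-0.003,10.4,-9.4,-13.7,0.087],[0.005,0.009,-0.003,12.8,-12.7,-19.6,0.087],[0.0055,0.01,-0.003,14.8,-16.4,-25.4,0.087],[0.0065,0.011,-0.003,16.6,-20.4,-31.2,0.087],[0.0076,0.012,-0.003,18,-24.6,-36.9,0.087],[0.009,0.012,-0.003,19,-29.1,-42.4,0.087]]'
python3 - <<'E'
from turn import *
go(0,180,(.598,-.357,.22))
go(0,200,(.598,-.357,.22))
from h import *
c=read_camera("top");W=world(c);m=(np.hypot(W[...,0]-.6,W[...,1]+.36)<.04)&(W[...,2]>.098)&(W[...,2]<.112)
P=W[m];print(len(P));
if len(P)>30: print(cv2.minEnclosingCircle((P[:,:2]*1000).astype(np.float32)),P.mean(0),np.median(P[:,2]))
cv2.imwrite("pics/top7.png",c["pixels"][:,:,::-1])
c=read_camera("wrist");cv2.imwrite("pics/w7.png",c["pixels"][:,:,::-1])
E
```

```text
clock: 15.83
tcp_pos: [0.549, -0.3206, 0.2425]
orientation: [-3.139, -0.071, -2.94]
contact_force: [0.1, 0.2, -0.5]
opening: 0.0871
[ 1.206  0.773 -1.313  1.524  0.758  1.496  1.626] [ 0.549  -0.3206  0.2425] G [ 0.5503 -0.3203  0.2615]
tilt 0 beta 180 shift [ 0.049  -0.0364 -0.0415] rotvec [ -0.7  -4.1 -46.1]
tilt 0 beta 200 shift [ 0.049  -0.0364 -0.0415] rotvec [  0.   -4.1 -26.1]
20
```

View pics/top7.png

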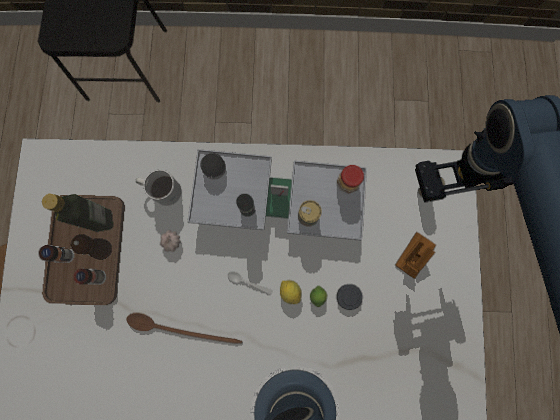

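View pics/w7.png

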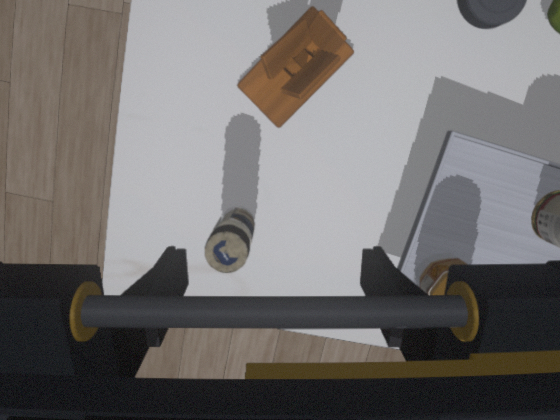

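The wrist view shows the jar standing, with its cap top centred at about (228,251). I'll locate it by ray.

```bash
python3 - <<'E'
from turn import *
from h import *
c=read_camera("wrist");W=world(c);z=W[...,2]
m=(z>.09)&(z<.115);m[:180]=0;m[:, :190]=0;m[:,270:]=0;m[290:]=0
P=W[m];print(len(P),np.median(P[:,2]),cv2.minEnclosingCircle((P[:,:2]*1000).astype(np.float32)),P.mean(0).round(4))
print(plane(c,[[228,251]],.105))
C=P.mean(0)
go(0,195,(C[0],C[1],.25))
E
```

```text
[ 1.207  0.772 -1.312  1.525  0.759  1.5    1.63 ] [ 0.547  -0.3224  0.2429] G [ 0.5484 -0.322   0.2619]
1626 0.10595809426183471 ((598.8014526367188, -357.75823974609375), 20.363956451416016) [ 0.5964 -0.3572  0.105 ]
[[ 0.59744522 -0.35520637  0.105     ]]
tilt 0 beta 195 shift [ 0.0494 -0.0348 -0.0119] rotvec [ -0.   -4.4 -31.2]
```

```bash
python3 -m inch '[[0.01,-0.007,0,0,-1,-5,0.087],[0.025,-0.017,0,0,-2.5,-11,0.087],[0.04,-0.028,-0.005,0,-3.5,-17,0.087],[0.048,-0.033,-0.015,0,-4.4,-23,0.087],[0.051,-0.0348,-0.03,0,-4.4,-29,0.087],[0.051,-0.0348,-0.045,0,-4.4,-31.2,0.087],[0.051,-0.0348,-0.06,0,-4.4,-31.2,0.087],[0.051,-0.0348,-0.06,0,-4.4,-31.2,0.087]]'
python3 - <<'E'
from turn import *
go(0,195,(.598,-.357,.084))
E
```

```text
clock: 16.65
tcp_pos: [0.5992, -0.3534, 0.1794]
orientation: [3.14, -0.004, 2.81]
contact_force: [-0.2, -1.0, -1.0]
opening: 0.0873
[ 1.129  0.823 -1.15   1.479  0.757  1.336  1.16 ] [ 0.5992 -0.3534  0.1794] G [ 0.5993 -0.3534  0.1984]
tilt 0 beta 195 shift [-0.0012 -0.0036 -0.1144] rotvec [-0.1 -0.2 -0.5]
```

```bash
python3 -m inch '[[-0.001,-0.003,-0.015,0,0,0,0.087],[-0.001,-0.0035,-0.04,0,0,0,0.087],[-0.001,-0.0035,-0.065,0,0,0,0.087],[-0.001,-0.0035,-0.09,0,0,0,0.087],[-0.001,-0.0035,-0.107,0,0,0,0.087],[-0.001,-0.0035,-0.114,0,0,0,0.087],[-0.001,-0.0035,-0.114,0,0,0,0.087],[-0.001,-0.0035,-0.114,0,0,0,0.08]]'
python3 -m inch '[[0,0,0,0,0,0,0.06],[0,0,0,0,0,0,0.05],[0,0,0,0,0,0,0.044],[0,0,0,0,0,0,0.03],[0,0,0,0,0,0,0.03],[0,0,0,0,0,0,0.03],[0,0,0,0,0,0,0.03]]' 25
```

```text
clock: 17.32
tcp_pos: [0.6006, -0.358, 0.0703]
orientation: [3.139, 0.004, 2.805]
contact_force: [-0.3, 0.5, 0.9]
opening: 0.085
clock: 17.9
tcp_pos: [0.5999, -0.3581, 0.0696]
orientation: [3.14, 0.003, 2.804]
contact_force: [0.4, -0.5, 0.1]
opening: 0.042
```

```bash
python3 -m inch '[[0,0,0,0,0,0,0.03],[0,0,0.004,0,0,0,0.03],[0,0,0.015,0,0,0,0.03],[0,0,0.035,0,0,0,0.03],[0,0,0.06,0,0,0,0.03],[0,0,0.09,0,0,0,0.03],[0,0,0.12,0,0,0,0.03],[0,0,0.15,0,0,0,0.03]]'
python3 - <<'E'
from turn import *
from h import *
c=read_camera("scene");cv2.imwrite("pics/scene8.png",c["pixels"][:,:,::-1])
t=np.radians(4.17);ux=np.array([np.cos(t),-np.sin(t)]);uy=np.array([np.sin(t),np.cos(t)])
L=np.array([.5751,.1862])
for n,o in(("far inner",(.05,-.05)),("near outer",(-.05,.05))):print(n,L+o[0]*ux+o[1]*uy)
for n,p in(("timer",(.6303,.2317)),("green",(.5206,.1373))):
    d=np.array(p)-L;print(n,d@ux,d@uy)
q=s["joint_pos"]
for x,y,b in [(.6,-.2,170),(.6,-.05,145),(.62,.1,125),(.622,.1327,125)]:
    B=tilt(0,b);q,e,a=ik(np.array([x,y,.24]),B,q);print(q.round(2),round(e,4),round(a,1))
E
```

```text
clock: 18.57
tcp_pos: [0.5998, -0.3577, 0.2218]
orientation: [3.139, 0.003, 2.805]
contact_force: [0.3, -0.4, -0.8]
opening: 0.0405
[ 1.138  0.789 -1.173  1.431  0.726  1.392  1.186] [ 0.5998 -0.3577  0.2218] G [ 0.5998 -0.3577  0.2408]
far inner [0.62133183 0.13269657]
near outer [0.52886817 0.23970343]
timer 0.05174529062595096 0.049393470196331356
green -0.0507999093631824 -0.05273356813920762
[ 0.98  0.61 -1.11  1.62  0.57  1.28  0.56] 0.0 0.0
[ 0.74  0.51 -1.03  1.69  0.46  1.21 -0.04] 0.0 0.0
[ 0.41  0.52 -0.93  1.63  0.44  1.22 -0.6 ] 0.0 0.0
[ 0.35  0.53 -0.92  1.61  0.45  1.22 -0.65] 0.0 0.0
```

View pics/scene8.png

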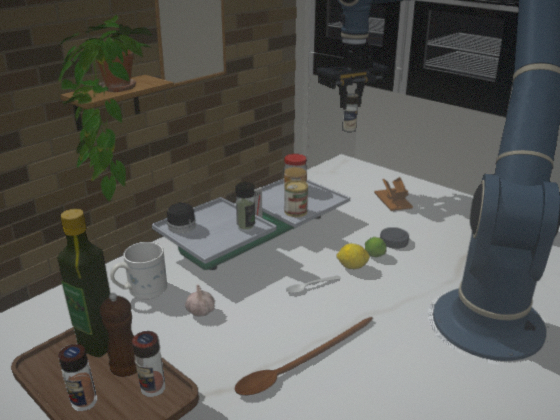

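The jar is held upright at (350,118). I'll carry it over to the far inner quarter of the left pan.

```bash
python3 -m inch '[[0,0.005,0.01,0,0,-2,0.03],[0.001,0.015,0.022,0,0,-6,0.03],[0.002,0.035,0.032,0,0,-11,0.03],[0.004,0.065,0.035,0,0,-16,0.03],[0.006,0.1,0.035,0,0,-22,0.03],[0.008,0.135,0.035,0,0,-28,0.03],[0.01,0.17,0.035,0,0,-34,0.03],[0.011,0.205,0.035,0,0,-40,0.03]]'
python3 -m inch '[[0.001,0.035,0,0,0,-5,0.03],[0.002,0.07,0,0,0,-10,0.03],[0.003,0.105,0,0,0,-15,0.03],[0.005,0.14,0,0,0,-20,0.03],[0.007,0.175,0,0,0,-25,0.03],[0.009,0.205,0,0,0,-29,0.03],[0.01,0.23,0,0,0,-31,0.03],[0.01,0.245,0,0,0,-31,0.03]]'
python3 -m inch '[[0,0.015,0,0,0,0,0.03],[0,0.025,0,0,0,0,0.03],[0,0.03,0,0,0,0,0.03],[0,0.03,0,0,0,0,0.03]]'
python3 - <<'E'
from turn import *
from h import *
go(0,125,(.6213,.1327,.256+.019))
P=[]
for n,zl in(("scene",.178),("top",.25)):
    c=read_camera(n);W=world(c);cv2.imwrite(f"pics/{n}9.png",c["pixels"][:,:,::-1])
    m=(np.hypot(W[...,0]-s["tcp_pos"][0],W[...,1]-s["tcp_pos"][1])<.03)&(W[...,2]>.13)&(W[...,2]<.235)
    if m.sum(): Q=W[m];print(n,m.sum(),np.percentile(Q[:,2],[1,5,50]).round(4),Q.mean(0))
E
```

```text
clock: 19.28
tcp_pos: [0.6108, -0.1511, 0.2554]
orientation: [3.139, 0.003, 2.101]
contact_force: [1.3, -0.3, -1.5]
opening: 0.0402
clock: 19.95
tcp_pos: [0.62, 0.0969, 0.2558]
orientation: [3.138, 0.001, 1.569]
contact_force: [-0.2, 0.1, 0.2]
opening: 0.04
clock: 20.28
tcp_pos: [0.6205, 0.1233, 0.255]
orientation: [3.139, 0.002, 1.567]
contact_force: [0.5, -0.3, -0.7]
opening: 0.0399
[ 0.38   0.541 -0.953  1.564  0.457  1.273 -0.645] [0.6205 0.1233 0.255 ] G [0.6205 0.1234 0.274 ]
tilt 0 beta 125 shift [0.0008 0.0094 0.001 ] rotvec [0.1 0.1 0.6]
scene 370 [0.1864 0.1887 0.211 ] [0.60882656 0.13769315 0.21079511]
```

View pics/scene9.png

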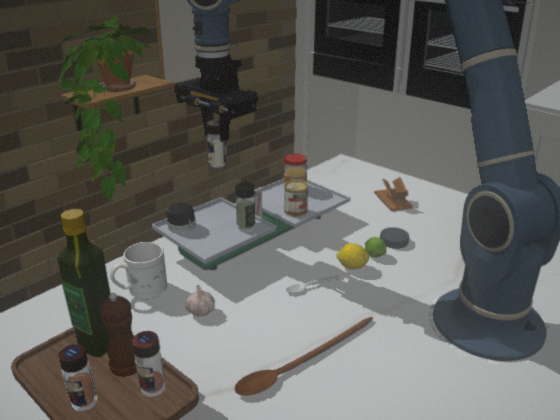

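```bash
python3 -m inch '[[0.001,0.005,-0.01,0,0,0,0.03],[0.001,0.009,-0.03,0,0,0,0.03],[0.001,0.009,-0.05,0,0,0,0.03],[0.001,0.009,-0.07,0,0,0,0.03],[0.001,0.009,-0.09,0,0,0,0.03],[0.001,0.009,-0.105,0,0,0,0.03],[0.001,0.009,-0.111,0,0,0,0.03],[0.001,0.009,-0.111,0,0,0,0.03]]'
python3 -m inch '[[0,0,-0.001,0,0,0,0.03],[0,0,-0.002,0,0,0,0.03],[0,0,-0.003,0,0,0,0.03],[0,0,-0.004,0,0,0,0.03],[0,0,-0.004,0,0,0,0.03]]'
```

```text
clock: 21.05
tcp_pos: [0.6211, 0.13, 0.1415]
orientation: [-3.14, 0.003, 1.565]
contact_force: [0.4, 0.3, 0.1]
opening: 0.0404
clock: 21.47
tcp_pos: [0.6221, 0.131, 0.14]
orientation: [3.139, 0.003, 1.565]
contact_force: [0.1, 0.6, -1.0]
opening: 0.0401
```

```bash
python3 -m inch '[[0,0,-0.001,0,0,0,0.03],[0,0,-0.0015,0,0,0,0.03],[0,0,-0.002,0,0,0,0.03],[0,0,-0.002,0,0,0,0.03]]'
python3 - <<'E'
from turn import *
from h import *
F=[];
for i in range(3):
    c=read_camera("scene");F.append(sense()["contact_force"])
print(np.mean(F,0),sense()["tcp_pos"])
W=world(c);m=(np.hypot(W[...,0]-.622,W[...,1]-.1327)<.03)&(W[...,2]>.06)&(W[...,2]<.14)
print(np.percentile(W[m][:,2],[1,5]));cv2.imwrite("pics/s10.png",cv2.resize(c["pixels"][100:260,150:310,::-1],None,fx=4,fy=4,interpolation=cv2.INTER_CUBIC)[:600])
E
```

```text
clock: 21.8
tcp_pos: [0.6221, 0.131, 0.138]
orientation: [3.139, 0.002, 1.565]
contact_force: [-0.9, -0.3, 2.3]
opening: 0.0403
[ 0.323  0.649 -0.884  1.683  0.562  1.081 -0.741] [0.6221 0.131  0.138 ] G [0.6221 0.1311 0.157 ]
[-0.23896068 -0.85006253  2.25541915] [0.62210711 0.1310571  0.13786638]
[0.0669481  0.06832963]
```

View pics/s10.png

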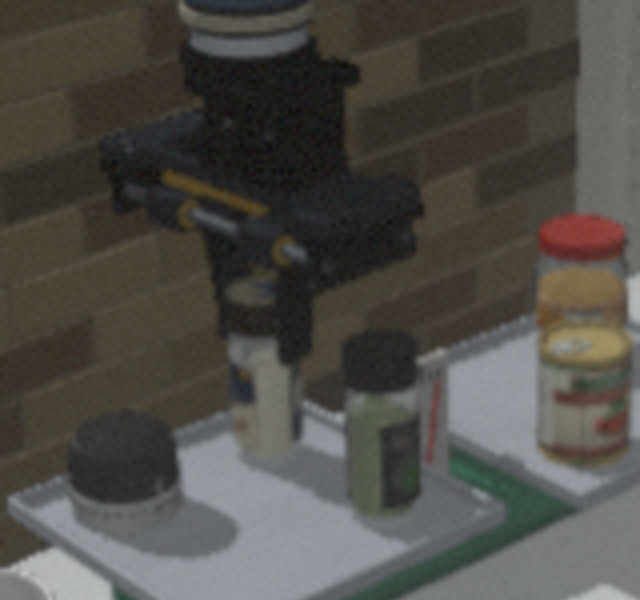

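The force is 2.3 N at TCP z≈0.138 and the jar touches the pan at the far inner quarter (crop (265,455)). I'll release it slowly.

```bash
python3 -m inch '[[0,0,0,0,0,0,0.04],[0,0,0,0,0,0,0.043],[0,0,0,0,0,0,0.046],[0,0,0,0,0,0,0.05],[0,0,0,0,0,0,0.056],[0,0,0,0,0,0,0.06],[0,0,0,0,0,0,0.064],[0,0,0,0,0,0,0.064]]'
python3 -m inch '[[0,0,0.003,0,0,0,0.064],[0,0,0.012,0,0,0,0.064],[0,0,0.03,0,0,0,0.064],[0,0,0.055,0,0,0,0.064],[0,0,0.08,0,0,0,0.064],[-0.01,-0.02,0.1,0,0,0,0.07],[-0.03,-0.05,0.105,0,0,0,0.08],[-0.06,-0.085,0.105,0,0,0,0.087]]'
python3 - <<'E'
from turn import *
from h import *
for n in("scene","top"):
    c=read_camera(n);W=world(c);m=(np.hypot(W[...,0]-.62,W[...,1]-.132)<.035)&(W[...,2]>.074+.0)&(W[...,2]<.19)
    P=W[m];print(n,len(P),np.percentile(P[:,2],[1,99]).round(4))
    cv2.imwrite(f"pics/{n}11.png",c["pixels"][:,:,::-1])
    z=W[...,2]
    for k,b in dict(tin=(.47,.55,-.06,.02,.117,.14),jar=(.59,.66,.09,.17,.165,.19),green=(.48,.56,.1,.17,.168,.19)).items():
        Q=W[(W[...,0]>b[0])&(W[...,0]<b[1])&(W[...,1]>b[2])&(W[...,1]<b[3])&(z>b[4])&(z<b[5])]
        if len(Q)>30: print(k,np.round(cv2.minEnclosingCircle((Q[:,:2]*1000).astype(np.float32))[0],1),np.median(Q[:,2]))
E
```

```text
clock: 22.62
tcp_pos: [0.6219, 0.1309, 0.1374]
orientation: [3.14, 0.003, 1.565]
contact_force: [0.1, -0.1, -0.3]
opening: 0.0617
clock: 23.28
tcp_pos: [0.5664, 0.0506, 0.2454]
orientation: [3.134, 0.0, 1.568]
contact_force: [0.2, -2.2, 1.2]
opening: 0.0762
[ 0.583  0.442 -1.     1.729  0.402  1.185 -0.529] [0.5664 0.0506 0.2454] G [0.5662 0.0506 0.2644]
scene 781 [0.0752 0.1746]
tin [509.5 -20.8] 0.12108863741485248
jar [620.6 135.3] 0.1725166295685505
green [520.9 140. ] 0.17449380742108478
top 379 [0.0753 0.1768]
tin [507.1 -21. ] 0.11946352172144256
jar [622.  132.2] 0.17344834060485476
green [520.7 137.4] 0.1729891772981624
```

View pics/scene11.png

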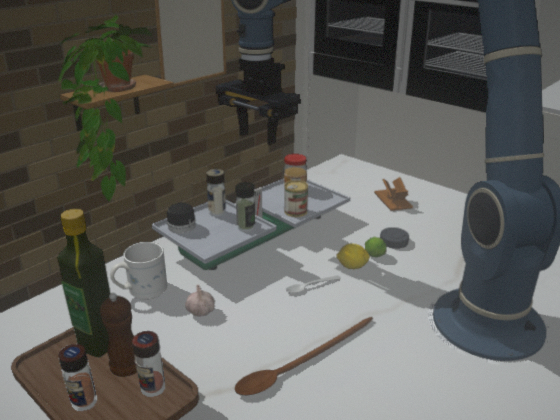

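View pics/top11.png

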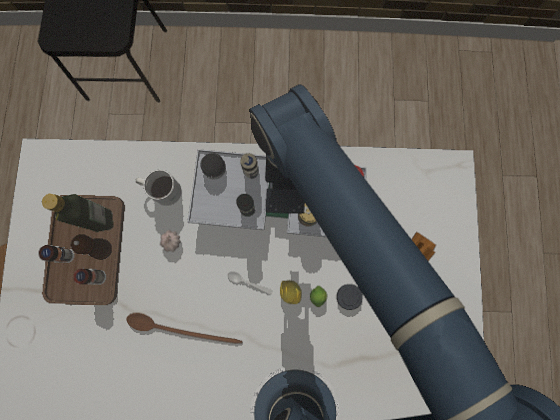

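The jar stands on the pan at (622,132), and the top view shows it at (248,165). Next is the tin.

```bash
python3 -m inch '[[-0.015,-0.018,0,0,0,0,0.087],[-0.035,-0.045,0,0,0,0,0.087],[-0.05,-0.065,0,0,0,0,0.087],[-0.055,-0.073,-0.01,0,0,0,0.087],[-0.055,-0.073,-0.03,0,0,0,0.087],[-0.055,-0.073,-0.055,0,0,0,0.087],[-0.055,-0.073,-0.07,0,0,0,0.087],[-0.055,-0.073,-0.07,0,0,0,0.087]]'
python3 - <<'E'
from h import *
s=sense();print(s["tcp_pos"])
c=read_camera("wrist");cv2.imwrite("pics/w12.png",c["pixels"][:,:,::-1])
W=world(c);m=(np.hypot(W[...,0]-.511,W[...,1]+.022)<.04)&(W[...,2]>.112)&(W[...,2]<.13);P=W[m]
print(len(P),cv2.minEnclosingCircle((P[:,:2]*1000).astype(np.float32)),np.median(P[:,2]))
E
```

```text
clock: 24.05
tcp_pos: [0.5079, -0.0234, 0.1697]
orientation: [-3.138, 0.002, 1.566]
contact_force: [-0.6, -0.6, 0.1]
opening: 0.0872
[ 0.50792455 -0.0233844   0.16970657]
6346 ((512.3765258789062, -22.790653228759766), 28.749664306640625) 0.1206384416941473
```

View pics/w12.png

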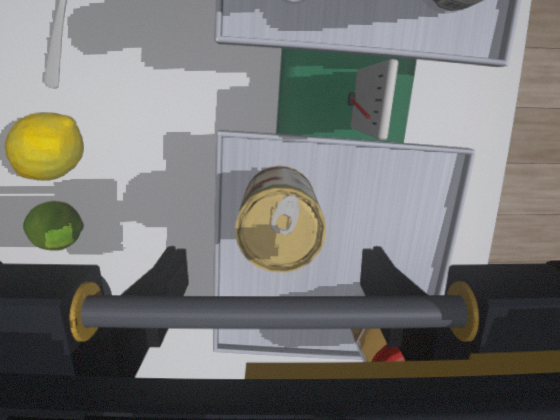

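```bash
python3 -m inch '[[0.002,0.0005,-0.008,0,0,0,0.087],[0.004,0.0005,-0.022,0,0,0,0.087],[0.004,0.0005,-0.04,0,0,0,0.087],[0.004,0.0005,-0.058,0,0,0,0.087],[0.004,0.0005,-0.073,0,0,0,0.087],[0.004,0.0005,-0.08,0,0,0,0.087],[0.004,0.0005,-0.08,0,0,0,0.087],[0.004,0.0005,-0.08,0,0,0,0.075]]'
python3 -m inch '[[0,0,0,0,0,0,0.066],[0,0,0,0,0,0,0.06],[0,0,0,0,0,0,0.045],[0,0,0,0,0,0,0.045],[0,0,0,0,0,0,0.045],[0,0,0,0,0,0,0.045],[0,0,0,0,0,0,0.045]]' 25
```

```text
clock: 24.77
tcp_pos: [0.5142, -0.0228, 0.0926]
orientation: [3.139, 0.002, 1.566]
contact_force: [-0.1, 0.3, -0.2]
opening: 0.0849
clock: 25.35
tcp_pos: [0.5136, -0.0233, 0.0929]
orientation: [3.14, 0.003, 1.565]
contact_force: [-2.1, -0.2, 5.1]
opening: 0.0569
```

```bash
python3 -m inch '[[0,0,0.003,0,0,0,0.045],[0,0,0.01,0,0,0,0.045],[0,0,0.025,0,0,0,0.045],[0,0,0.05,0,0,0,0.045],[0,0,0.08,0,0,0,0.045],[0,0,0.11,0,0,0,0.045],[0,0,0.14,0,0,0,0.045],[0,0,0.158,0,0,0,0.045]]'
python3 -m inch '[[0,0.01,0.005,0,0,0,0.045],[0.001,0.035,0.005,0,0,0,0.045],[0.003,0.07,0.005,0,0,0,0.045],[0.006,0.11,0.005,0,0,0,0.045],[0.009,0.15,0.005,0,0,0,0.045],[0.012,0.19,0.005,0,0,0,0.045],[0.015,0.23,0.005,0,0,0,0.045],[0.015,0.25,0.005,0,0,0,0.045]]'
python3 -m inch '[[0,0.01,0,0,0,0,0.045],[0,0.014,0,0,0,0,0.045],[0,0.014,0,0,0,0,0.045],[0,0.014,0,0,0,0,0.045]]'
python3 - <<'E'
from h import *
s=sense();print(s["tcp_pos"],s["joint_pos"].round(2),s["contact_force"])
c=read_camera("scene");cv2.imwrite("pics/s13.png",c["pixels"][:,:,::-1])
W=world(c);m=(np.hypot(W[...,0]-.529,W[...,1]-.24)<.04)&(W[...,2]>.14)&(W[...,2]<.26);P=W[m];print(len(P),np.percentile(P[:,2],[1,3,50]),P.mean(0))
E
```

```text
clock: 26.02
tcp_pos: [0.515, -0.0225, 0.2539]
orientation: [3.135, 0.003, 1.566]
contact_force: [1.2, 0.2, -1.0]
opening: 0.0567
clock: 26.68
tcp_pos: [0.5268, 0.2332, 0.2548]
orientation: [3.141, -0.001, 1.572]
contact_force: [0.4, 0.6, -1.4]
opening: 0.0571
clock: 27.02
tcp_pos: [0.529, 0.239, 0.2548]
orientation: [3.14, 0.004, 1.563]
contact_force: [0.2, -1.2, -1.0]
opening: 0.0566
[0.52901951 0.23901181 0.25482004] [ 0.24  0.47 -1.01  1.68  0.42  1.23 -0.88] [ 0.16334831 -1.2198631  -1.01643393]
595 [0.21248918 0.21407147 0.23587085] [0.51111075 0.25629267 0.23633566]
```

View pics/s13.png

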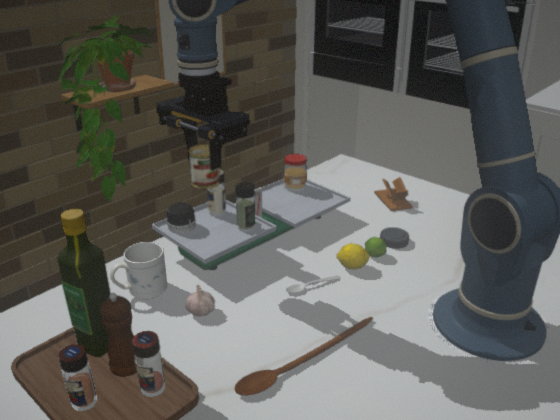

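The tin is carried over the near outer quarter with its base at z≈0.2125, so I lower it.

```bash
python3 -m inch '[[0,0.001,-0.01,0,0,0,0.045],[0,0.001,-0.03,0,0,0,0.045],[0,0.001,-0.055,0,0,0,0.045],[0,0.001,-0.08,0,0,0,0.045],[0,0.001,-0.105,0,0,0,0.045],[0,0.001,-0.125,0,0,0,0.045],[0,0.001,-0.135,0,0,0,0.045],[0,0.001,-0.138,0,0,0,0.045]]'
python3 -m inch '[[0,0,-0.001,0,0,0,0.045],[0,0,-0.002,0,0,0,0.045],[0,0,-0.003,0,0,0,0.045],[0,0,-0.003,0,0,0,0.045]]'
python3 -m inch '[[0,0,-0.001,0,0,0,0.045],[0,0,-0.002,0,0,0,0.045],[0,0,-0.003,0,0,0,0.045],[0,0,-0.003,0,0,0,0.045]]'
```

```text
clock: 27.73
tcp_pos: [0.528, 0.2398, 0.1152]
orientation: [-3.14, 0.005, 1.564]
contact_force: [-0.4, -0.9, -1.1]
opening: 0.0571
clock: 28.07
tcp_pos: [0.5293, 0.2421, 0.1155]
orientation: [3.138, 0.002, 1.565]
contact_force: [-0.1, -0.5, -1.5]
opening: 0.0572
clock: 28.4
tcp_pos: [0.5287, 0.2417, 0.1114]
orientation: [3.14, 0.003, 1.565]
contact_force: [-0.1, 0.3, -1.2]
opening: 0.0568
```

```bash
python3 -m inch '[[0,0,-0.0005,0,0,0,0.045],[0,0,-0.001,0,0,0,0.045],[0,0,-0.0015,0,0,0,0.045],[0,0,-0.002,0,0,0,0.045],[0,0,-0.0025,0,0,0,0.045],[0,0,-0.003,0,0,0,0.045],[0,0,-0.0035,0,0,0,0.045],[0,0,-0.004,0,0,0,0.045]]'
python3 -m inch '[[0,0,-0.0005,0,0,0,0.045],[0,0,-0.001,0,0,0,0.045],[0,0,-0.0015,0,0,0,0.045],[0,0,-0.002,0,0,0,0.045],[0,0,-0.0025,0,0,0,0.045],[0,0,-0.003,0,0,0,0.045],[0,0,-0.0035,0,0,0,0.045],[0,0,-0.004,0,0,0,0.045]]'
cat > pans.py <<'E'
from h import *
for n in("top","scene"):
    W=world(read_camera(n));t=np.radians(4.17);ux=np.array([np.cos(t),-np.sin(t)]);uy=np.array([np.sin(t),np.cos(t)])
    for k,C in dict(left=(.5751,.1862),right=(.5562,-.0732)).items():
        d=W[...,:2]-C;m=(abs(d@ux)<.09)&(abs(d@uy)<.09)&(W[...,2]>.04)&(W[...,2]<.08)
        h=W[m][:,2];print(n,k,m.sum(),np.median(h).round(4))
E
python3 pans.py; python3 -c "
from cell import sense
s=sense();print(s['tcp_pos'],s['contact_force'])"
```

```text
clock: 29.07
tcp_pos: [0.5288, 0.2418, 0.1075]
orientation: [3.14, 0.002, 1.565]
contact_force: [0.8, -0.3, -0.3]
opening: 0.0569
clock: 29.73
tcp_pos: [0.5288, 0.2419, 0.1035]
orientation: [3.14, 0.002, 1.565]
contact_force: [0.6, 0.3, -0.5]
opening: 0.0569
top left 487 0.0608
top right 2778 0.0576
scene left 1608 0.0626
scene right 1966 0.0597
[0.52881565 0.24185825 0.10347163] [ 0.0313466  -0.14258845  0.19612036]
```

The pans are following down, with the left about 1.5 mm above level. I'll lower the last bit and release.

```bash
python3 -m inch '[[0,0,-0.0005,0,0,0,0.045],[0,0,-0.001,0,0,0,0.045],[0,0,-0.0015,0,0,0,0.045],[0,0,-0.0015,0,0,0,0.045],[0,0,-0.0015,0,0,0,0.045]]'; python3 pans.py
python3 -m inch '[[0,0,0,0,0,0,0.056],[0,0,0,0,0,0,0.058],[0,0,0,0,0,0,0.06],[0,0,0,0,0,0,0.062],[0,0,0,0,0,0,0.066],[0,0,0,0,0,0,0.069],[0,0,0,0,0,0,0.071],[0,0,0,0,0,0,0.071]]'; python3 pans.py
```

```text
clock: 30.25
tcp_pos: [0.5288, 0.2418, 0.102]
orientation: [3.14, 0.002, 1.565]
contact_force: [-0.2, -1.0, -0.1]
opening: 0.0566
top left 493 0.0595
top right 2773 0.059
scene left 1646 0.0613
scene right 1949 0.061
clock: 31.02
tcp_pos: [0.5288, 0.2418, 0.102]
orientation: [3.14, 0.003, 1.565]
contact_force: [0.5, 0.0, 0.1]
opening: 0.0705
top left 489 0.0601
top right 2770 0.0584
scene left 1574 0.062
scene right 1960 0.0603
```

```bash
python3 -m inch '[[0,0,0.003,0,0,0,0.071],[0,0,0.012,0,0,0,0.071],[0,0,0.03,0,0,0,0.071],[0,0,0.055,0,0,0,0.071],[0,0,0.085,0,0,0,0.071],[0,0,0.115,0,0,0,0.071],[0,0,0.145,0,0,0,0.071],[0,0,0.165,0,0,0,0.071]]'
python3 -m inch '[[-0.01,-0.02,0.01,0,0,0,0.071],[-0.02,-0.055,0.01,0,0,0,0.071],[-0.03,-0.09,0.01,0,0,0,0.071],[-0.035,-0.13,0.01,0,0,0,0.071],[-0.04,-0.17,0.01,0,0,0,0.071],[-0.04,-0.21,0.01,0,0,0,0.071],[-0.04,-0.25,0.01,0,0,0,0.071],[-0.04,-0.29,0.01,0,0,0,0.071]]'
python3 -m inch '[[-0.01,-0.04,0.01,0,0,0,0.071],[-0.01,-0.08,0.01,0,0,0,0.071],[-0.01,-0.12,0.01,0,0,0,0.071],[-0.01,-0.16,0.01,0,0,0,0.071],[-0.01,-0.2,0.01,0,0,0,0.071],[-0.01,-0.22,0.01,0,0,0,0.071],[-0.01,-0.22,0.01,0,0,0,0.071],[-0.01,-0.22,0.01,0,0,0,0.071]]'
python3 pans.py; python3 - <<'E'
from h import *
for n in("scene","top"):
    c=read_camera(n);cv2.imwrite(f"pics/{n}20.png",c["pixels"][:,:,::-1])
    if n=="scene":cv2.imwrite("pics/s20c.png",cv2.resize(c["pixels"][140:270,140:360,::-1],None,fx=3.6,fy=3.6,interpolation=cv2.INTER_CUBIC))
    W=world(c)
    m=(W[...,0]>.4)&(W[...,0]<.7)&(W[...,1]>-.2)&(W[...,1]<.3)&(W[...,2]>.095)&(W[...,2]<.2)
    comps(m,W,30)
E
```

```text
clock: 31.78
tcp_pos: [0.5292, 0.2429, 0.271]
orientation: [3.136, 0.001, 1.566]
contact_force: [0.1, 0.2, -0.4]
opening: 0.0705
clock: 32.45
tcp_pos: [0.4884, -0.0498, 0.278]
orientation: [3.138, 0.004, 1.566]
contact_force: [1.0, 0.6, 0.4]
opening: 0.0709
clock: 33.12
tcp_pos: [0.4786, -0.2691, 0.2873]
orientation: [3.139, 0.002, 1.563]
contact_force: [0.2, 0.8, 0.5]
opening: 0.0714
top left 2858 0.0602
top right 3912 0.0582
scene left 1783 0.0622
scene right 1955 0.0602
[283, 151, 24, 26, 541] med [ 0.5905 -0.1091  0.1254] lo [ 0.573 -0.147  0.096] hi [ 0.625 -0.094  0.145]
[206, 173, 19, 34, 580] med [0.6097 0.1458 0.1364] lo [0.601 0.122 0.097] hi [0.635 0.156 0.166]
[235, 185, 27, 37, 737] med [0.5115 0.1485 0.1323] lo [0.499 0.04  0.097] hi [0.572 0.16  0.168]
[168, 205, 53, 37, 1099] med [0.5327 0.2493 0.1148] lo [0.5   0.217 0.096] hi [0.643 0.273 0.133]
[201, 154, 24, 23, 420] med [0.6271 0.2303 0.1112] lo [0.603 0.205 0.097] hi [0.655 0.258 0.116]
[241, 154, 18, 24, 326] med [0.614  0.1306 0.1638] lo [0.602 0.112 0.1  ] hi [0.639 0.15  0.168]
[338, 164, 27, 28, 541] med [ 0.597  -0.1249  0.1425] lo [ 0.574 -0.153  0.099] hi [ 0.627 -0.099  0.146]
[271, 185, 18, 6, 72] med [0.5721 0.0564 0.1142] lo [0.569 0.033 0.096] hi [0.577 0.077 0.119]
[192, 190, 26, 25, 477] med [0.5263 0.2406 0.1289] lo [0.501 0.215 0.099] hi [0.554 0.268 0.134]
[237, 195, 18, 21, 300] med [0.5152 0.1353 0.1646] lo [0.501 0.118 0.103] hi [0.539 0.155 0.169]
```

View pics/s20c.png

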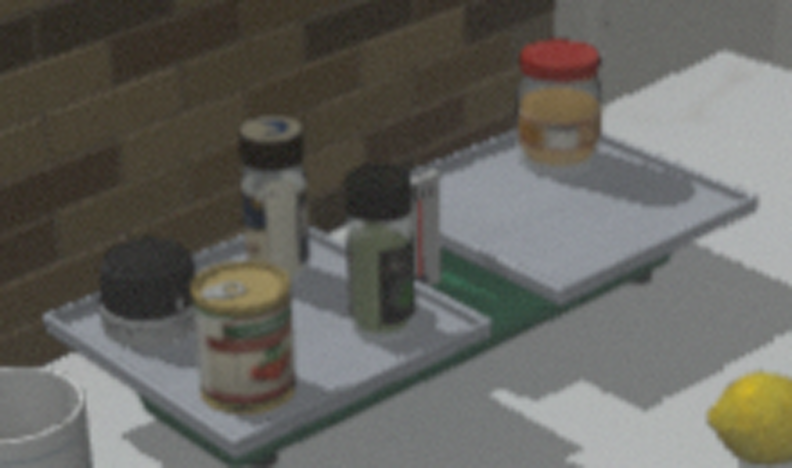

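View pics/top20.png

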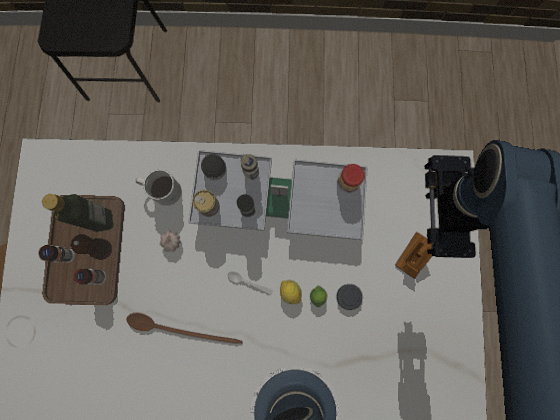

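All five goods stand upright: timer, tin and both spice jars on the left pan, honey alone on the right. The left pan is about 1 mm high, which fits the 2 % uncertainty in the honey's weight. The mug (160,186) and garlic (170,240) haven't moved and the arm is clear, so I'm handing in.

```bash
python3 -c "
from cell import *
print(close_job(), sense()['clock'])"
```

```text
the job is handed in; nothing more can be done
the job is handed in; nothing more can be done
```

The job is handed in at about 33.4 s of the 70 s. All five goods stand upright on the balance, with the pans level to about 1 mm.

**What I did:**
- I lifted the lying jar straight up out of the rest. The first tilt towards upright stopped at a wrist joint limit, so I turned the held jar round and tilted it sideways instead.
- I stood it on the bare tabletop at about (0.60, -0.36) and let go. I then took it afresh from above and put it on the left pan's far inner quarter.
- I moved the tin from the right pan to the left pan's near outer quarter. I lowered it with the pan down to about level before releasing.

**Last checks:**
- **Goods:** the timer, tin and both spice jars are on the left pan, with the honey jar alone on the right.
- **Pans:** the two cameras' absolute heights disagree by 2 mm: top reads left 60.2 mm and right 58.2 mm, scene reads 62.2 mm and 60.2 mm. Both show the left 2 mm above the right, so each pan is about 1 mm off level. That is about 8 g of difference, within the honey's 2 % weight tolerance.
- **Bystanders:** the mug and garlic look unmoved in the last top picture, which I judged by eye only.
- **Arm:** it was clear of everything, and the wrist forces I read stayed under 10 N.

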